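# Hang up the charged pipette and load the sample rack

## Robot

A 6-joint arm with a two-finger parallel gripper is mounted at the origin on the work surface. World frame = base frame: x ahead of the robot, y to its left, z up, the work surface at z = 0. Lengths are in m, angles in rad, forces in N, time in s.
With the tool pointing down it reaches from about 0.375 to 0.975 m from the base axis. Payload 3.8 kg.
Tool frame: the origin (TCP) lies on the centre line of the jaws, within the pads' length; the fingertips stand 19 mm ahead of it and the grasp point (between the pads) is the TCP (bot.finger_overhang is the distance from the TCP to the fingertips, in m); z points along the fingers, x is the direction in which the jaws open and shut, and the axes are right-handed (so a half turn about z gives the same grasp; the last joint's range is limited). The gripper opens to 88 mm and grips with 3 to 60 N. Pads are 18 mm wide; open, the fingers measure 123 mm over their backs; the gripper's body (75 mm by 187 mm) begins 45 mm behind the grasp point.
Start: joints at [-1.244, 0.264, 1.604, -0, 1.274, -0.037], TCP at [0.24, -0.631, 0.258] pointing down, gripper open.
Joint ranges: [-2.63, 2.63], [-0.94, 2.18], [0.31, 2.57], [-1.31, 4.45], [0, 2.66], [-2.55, 2.55]. Speed limits (rad/s): [2.57, 2.57, 3.14, 3.14, 3.14, 3.14].

## Interface

Orientations are given as a unit quaternion [x, y, z, w].
In Python, from cell import bot, viewer gives the robot as it stands.
- The arm moves only by the tool arm_command, never from a script. Its argument "series" is a list of rows, each a list of 4 numbers: the shift along the tool's x, y, z in m, then the turn about the tool's z in degrees. A call has 1 to 5 rows; each row shifts and turns the pose as measured when the row begins, along the tool's axes as they then stand; what a row does not reach is not made up. A row lasts 1/8 s, in which the tool goes at most 62.5 mm and 10.7 degrees, less where a joint would pass 70% of its speed; a pose out of reach is approached as far as the arm can. A call is refused whole if a number of a shift passes 0.0625 or a number of a turn 10.7, either way. A call with a gripper value outside its range is refused whole. "grip" is the opening, from 0 (shut) to 1 (fully open), set as the call begins (left out, the last holds). The fingers move at their own pace and stop on an object; the grip force is fixed at half the most. Time passes only in rows, so rows that do not move let the fingers close. It gives the time, the measured TCP pose, the force and the opening at its end, in the units of the state.
- bot.read_state(): the state, without advancing time (a new reading comes with each control period).
- viewer.get_image(name): name is "side" or "top" or "wrist"; returns a dict with "color" (384x512x3 uint8, red, green, blue), "fx", "fy", "cx", "cy" (pixels), "R" (3x3) and "t" (3): a world point X has camera coordinates R X + t; the wrist camera has in their place "hand_eye" (4x4, takes a point from camera to tool coordinates, whose origin is the TCP and whose axes are the tool frame's). Camera axes: x right, y down, z forward; pixel columns grow to the right and rows downward; lengths in m; the calibration is good to about 2 mm. A picture is of the moment at which its call begins: read the wrist's pose just before it. There is no depth.
- bot.job_done(): hands the job in, once; it reports no verdict.
The state is a dict: "clock": time; "joints": joint angles; "dq": joint speeds; "joint_efforts": joint torques, N m; "tcp_pos": TCP position; "tool_rot": TCP orientation; "force": force on the tool from outside, world axes, zero at the start; "ft_torque": the same for the moment, N m; "width": finger opening in m.
Only numpy, scipy, OpenCV 4.12 (cv2) and the standard library are available. Lean on these libraries where they do the work, as an engineer would, in place of code of your own. Each camera call takes 0.05 s, during which the arm holds its last target.

## Task

The samples are ready for the analyser. Take the pipette out of its charging dock and hang it upright on the free hook of the hook rack, without knocking or shifting the pipettes that hang beside it; and lower the rack of capped sample tubes gently into the long pocket of the sample loader, right down flat and square. Leave the other things on the bench alone.

Things in the scene. Friction and masses are not known exactly. Their poses are not given: they have to be found in the camera images.
- pipette_handle (a point): pipette to hang up, 178 mm tall, 130 g (varies), upright in the dock. Point: middle of its square-sectioned white handle 26 x 26 mm with rounded edges and 53 mm tall, small dark display on its -x face, thumb button on top; z up. Handle: 26 mm below to 27 mm above the point, button top 41 mm above. Under the handle a round collar, 38 mm diameter, 6 mm thick, its underside 32 mm below the point
- pipette: the same pipette; origin at its tip (lower end), 137 mm below the handle's middle, 105 mm below the collar's underside; z up along it. Under the collar the shaft is 20 mm diameter for 40 mm, then tapers to the tip. It hangs by the collar, in the dock as on a hook
- dock: charging dock, fixed grey stand 64 x 64 mm, foot 84 x 84 mm, top 115 mm above the bench with a 26 mm round hole through it, in which the pipette's shaft hangs. Origin: centre of the underside. To come clear the pipette must rise 106 mm or more
- free_hook_seat (a point): seat of the free hook: midway between its two prongs, on their top face, 170 mm above the bench, where the centre of the collar's underside belongs. x points into the rack, y along the row, z up. Shaft goes in between the prongs from the front (-x), with the collar passing over the lips, then down
- free_hook: the empty hook, one of the two middle ones: a fork of two level prongs 8 mm wide, 26 mm apart, open to -x (front, roughly towards the robot). Prong ends 19 to 25 mm in front of the seat turn up 8 mm as lips. A crosspiece closes the fork 14 mm behind the seat. Origin: on the bench, 170 mm under the seat
- hook_rack: hook rack, fixed: grey foot 250 mm wide (y), 10 mm high, from 25 mm in front of to 75 mm behind the hook line; posts and crossbar 37 to 53 mm behind it, up to 166 mm high (nothing but lips is above the prongs). Four equal hooks at y = -81, -27, 27, 81 mm. Origin: on the bench under the middle of the hook line; -x is the front
- neighbour1_handle (a point): one of three other pipettes, equal to the first, hanging loose on the other hooks of the rack. Point: middle of its square-sectioned white handle 26 x 26 mm with rounded edges and 53 mm tall, small dark display on its -x face, thumb button on top
- neighbour2_handle (a point): one of three other pipettes, equal to the first, hanging loose on the other hooks of the rack. Point: middle of its square-sectioned white handle 26 x 26 mm with rounded edges and 53 mm tall, small dark display on its -x face, thumb button on top
- neighbour3_handle (a point): one of three other pipettes, equal to the first, hanging loose on the other hooks of the rack. Point: middle of its square-sectioned white handle 26 x 26 mm with rounded edges and 53 mm tall, small dark display on its -x face, thumb button on top
- sample_rack_mid (a point): sample rack: grey block 26 (x) x 140 (y) x 50 mm high, four capped tubes in a row along y and in the middle an upright grip fin 12 mm thick (x), 26 mm long (y), from 50 to 95 mm above the underside. One rigid piece, 300 g (varies); either way round is right. Point: its centre, 47.5 mm above the underside; z up
- sample_rack: the same sample rack; origin at the centre of its underside. Tubes 34 and 56 mm either side of the middle, caps 17 mm diameter, tops 94 mm above the underside
- pocket_floor (a point): centre of the floor of the sample loader's pocket, 25 mm above the bench; y along the pocket, z up. Pocket 30 mm (x) x 144 mm (y), 20 mm deep, 3 mm chamfer round its mouth
- loader: sample loader, fixed low white unit, 45 mm high: deck 120 (x) x 200 (y) mm with the pocket in its middle, and a panel 45 mm wide along its +x side, equally high (buttons 4 mm more). Origin: centre of the deck's underside, on the bench
- tip_box_mid (a point): bystander: closed blue pipette tip box 87 x 122 x 65 mm, loose. Point: its centre
- reagent_bottle_mid (a point): bystander: round reagent bottle, 64 mm diameter, 150 mm high, loose. Point: its centre

How it is judged:
At the end, for the whole second after the job is handed in: Pipette hung on the free hook: height within 4 mm, sideways 6 mm, 9 mm in front to 7 mm behind the seat point, upright within 0.08 rad. Sample rack on the pocket floor within 3 mm, centred within 5 mm, square within 0.05 rad, level within 0.035 rad. Both at rest (x of pipette_handle in the frame of free_hook_seat between -0.009 and 0.007 m and y of pipette_handle in the frame of free_hook_seat between -0.006 and 0.006 m and z of pipette_handle in the frame of free_hook_seat between 0.028 and 0.036 m and angle between pipette_handle's own z axis and vertical below 0.08 rad and horizontal distance between sample_rack_mid and pocket_floor below 0.005 m and z of sample_rack_mid in the frame of pocket_floor between 0.0445 and 0.0505 m and angle between the y axis of sample_rack_mid and the y axis of pocket_floor, either way round below 0.05 rad and angle between sample_rack_mid's own z axis and vertical below 0.035 rad and linear speed of each of pipette, sample_rack below 0.02 m/s); the robot touches nothing.
It fails at once if a neighbouring pipette is knocked (moved more than 8 mm or tilted more than 0.15 rad) (distance of any of neighbour1_handle, neighbour2_handle, neighbour3_handle from where it was at the start of the episode above 0.008 m or angle between any of neighbour1_handle, neighbour2_handle, neighbour3_handle's own z axis and vertical above 0.15 rad).
It fails at once if the sample rack is rammed into the loader (over 60 N) (contact force between sample_rack and loader above 60 N).
It fails at once if the sample rack is let fall into the pocket (faster than 0.3 m/s within 23 mm of its floor) (horizontal distance between sample_rack_mid and pocket_floor below 0.03 m and z of sample_rack_mid in the frame of pocket_floor below 0.0705 m and linear speed of sample_rack above 0.3 m/s).
It fails at once if the sample rack is tipped over 0.5 rad (angle between sample_rack_mid's own z axis and vertical above 0.5 rad).
It fails at once if the tip box or bottle is shifted more than 15 mm (distance of any of tip_box_mid, reagent_bottle_mid from where it was at the start of the episode above 0.015 m).
It also fails if it takes over 61 s, if anything falls off the work surface, if the arm or the gripper's body presses on something with over 40 N, if the wrist force passes 120 N, or if a joint passes its speed limit or range.

## Working session

There is one attempt and no reset: what is moved stays moved. The work goes in short steps, Python scripts to look and compute and a tool call to move; the robot and the scene stay as the last step left them, time stands still between calls to the robot, and variables do not carry over. Pictures are saved under pics/ and viewed, and the job is handed in when it is done.

Besides the shell and the picture viewer there is one more tool, called after "Call:" in YAML: its name, and indented under it one key for each argument. arm_command: Moves the arm, as the interface text tells. Its arguments: {"type":"object","properties":{"series":{"type":"array"},"grip":{"type":"number"}},"required":["series"]}

```bash
ls; mkdir -p pics; python3 - <<'E'
from cell import bot, viewer
import cv2,numpy as np
s=bot.read_state(); print(s)
for n in ["side","top","wrist"]:
    d=viewer.get_image(n); cv2.imwrite(f"pics/a_{n}.png",d["color"][:,:,::-1]); np.save(f"pics/a_{n}.npy",d,allow_pickle=True)
    print(n,{k:np.round(v,4).tolist() for k,v in d.items() if k!="color"})
E
```

```text
pics
{'clock': 0.0, 'joints': array([-1.24390528e+00,  2.64741079e-01,  1.60534464e+00, -3.96195364e-05,
        1.27367820e+00, -3.69021908e-02]), 'dq': array([ 1.73711208e-04,  1.26771960e-03, -2.30289300e-03,  7.11416357e-04,
        4.22888324e-05, -9.55977149e-04]), 'joint_efforts': array([-2.96062817e-04, -5.02120972e+01, -3.56874597e+01,  7.27532362e-02,
        2.92599859e-02, -1.79361978e-04]), 'tcp_pos': array([ 0.23995601, -0.63021236,  0.25641193]), 'tool_rot': array([ 8.23356257e-01, -5.67523828e-01, -8.81836045e-04, -6.33504531e-04]), 'force': array([ 0.27609438, -0.29786632, -1.46151131]), 'ft_torque': array([-0.02581856, -0.02516052, -0.0243545 ]), 'width': 0.08780740863107767}
side {'fx': 485.8168, 'fy': 485.8168, 'cx': 257.313, 'cy': 197.172, 'R': [[0.9988, -0.0454, -0.0185], [-0.0439, -0.662, -0.7482], [0.0218, 0.7481, -0.6632]], 't': [-0.5409, 0.1341, 1.4746]}
top {'fx': 482.5404, 'fy': 482.5404, 'cx': 257.7899, 'cy': 191.3352, 'R': [[0.0292, -0.9996, -0.0062], [-0.998, -0.0288, -0.0565], [0.0563, 0.0079, -0.9984]], 't': [-0.0097, 0.5399, 1.7378]}
wrist {'fx': 269.5294, 'fy': 269.5294, 'cx': 255.9503, 'cy': 190.5328, 'hand_eye': [[1.0, -0.0007, -0.0004, 0.0005], [0.0007, 0.9598, 0.2805, -0.0724], [0.0002, -0.2805, 0.9598, -0.1268], [0.0, 0.0, 0.0, 1.0]]}
```

View pics/a_side.png

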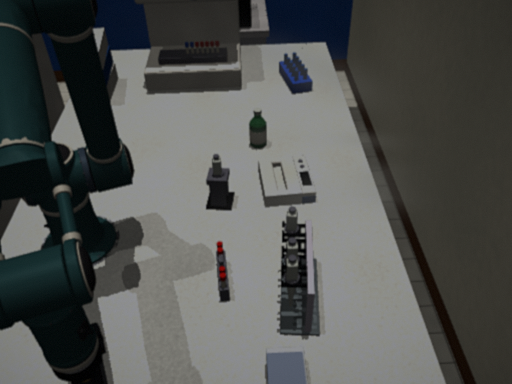

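View pics/a_top.png

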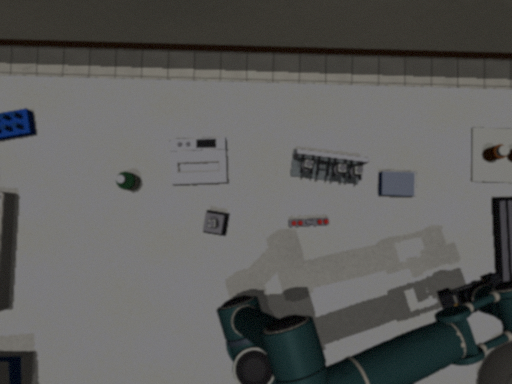

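View pics/a_wrist.png

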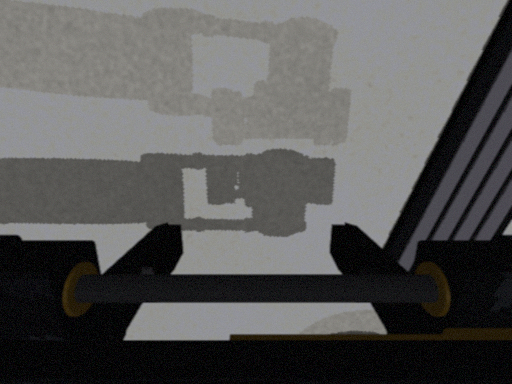

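The side view has the dock at about (218,185), the sample rack at (222,270), the loader at (287,180) and the hook rack at (297,270). The top view has the same things at (216,222), (308,222), (200,162) and (330,166). I'll enlarge these areas.

```bash
python3 - <<'E'
import cv2,numpy as np
def crop(f,o,x0,x1,y0,y1,k,g=1.8):
    im=cv2.imread(f)[y0:y1,x0:x1]; im=np.clip(im*g,0,255).astype(np.uint8)
    cv2.imwrite(o,cv2.resize(im,None,fx=k,fy=k,interpolation=cv2.INTER_CUBIC))
crop("pics/a_top.png","pics/b_top.png",160,380,125,245,3.6)
crop("pics/a_side.png","pics/b_side.png",195,335,140,345,2.9)
E
```

```text
(no output)
```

View pics/b_top.png

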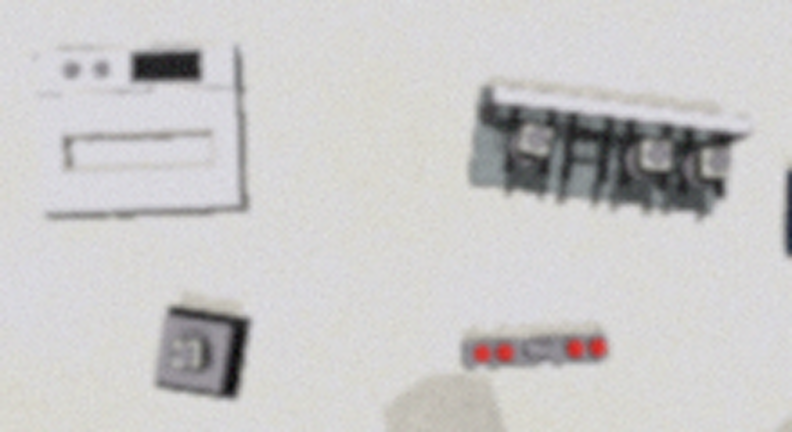

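View pics/b_side.png

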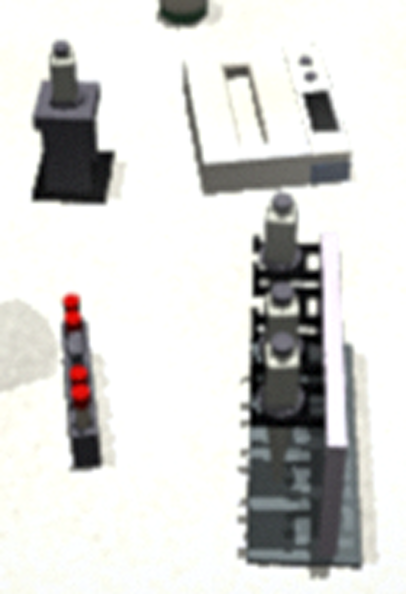

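```bash
cat > h.py <<'E'
import cv2,numpy as np
from scipy.spatial.transform import Rotation as Ro
def cast(d,uv,z,pose=None):
    uv=np.atleast_2d(np.float64(uv)); r=np.c_[(uv[:,0]-d["cx"])/d["fx"],(uv[:,1]-d["cy"])/d["fy"],np.ones(len(uv))]
    if "R" in d: R=np.array(d["R"]);o=-R.T@d["t"];w=r@R
    else:
        p,q=pose;T=np.array(d["hand_eye"]);Rt=Ro.from_quat(q).as_matrix()
        o=Rt@T[:3,3]+p; w=r@(Rt@T[:3,:3]).T
    z=np.broadcast_to(z,len(uv))
    return o+w*((z-o[2])/w[:,2])[:,None]
def grab(name,tag):
    from cell import bot,viewer
    s=bot.read_state();d=viewer.get_image(name);d["pose"]=(s["tcp_pos"],s["tool_rot"])
    np.save(f"pics/{tag}.npy",d,allow_pickle=True)
    im=np.clip(d["color"][:,:,::-1]*1.7,0,255).astype(np.uint8)
    cv2.imwrite(f"pics/{tag}.png",cv2.resize(im,None,fx=1.5625,fy=1.5625,interpolation=cv2.INTER_CUBIC))
    return d
def load(tag): return np.load(f"pics/{tag}.npy",allow_pickle=True).item()
E
python3 - <<'E'
from h import *
d=load("a_top")
f=lambda u,v:(160+u/3.6,125+v/3.6)
for n,u,v,z in [("pip",188,352,.174+.015),("dockTL",170,310,.115),("dockBL",158,385,.115),("dockTR",230,318,.115),("caps1",482,354,.094),("caps2",505,352,.094),("caps3",574,348,.094),("caps4",598,347,.094),
 ("pocket a",68,135,.045),("pocket b",213,132,.045),("pocket c",213,162,.045),("pocket d",68,167,.045),("n1",535,140,.243),("n2",655,154,.243),("n3",712,160,.243),
 ("deckFR",246,208,.045),("deckFL",48,214,.045),("barL",497,92,.166),("barR",745,128,.166)]:
    print(n,cast(d,f(u,v),z).round(3))
E
```

```text
pip [[0.423 0.15  0.189]]
dockTL [[0.462 0.176 0.115]]
dockBL [[0.39  0.185 0.115]]
dockTR [[0.456 0.119 0.115]]
caps1 [[ 0.428 -0.123  0.094]]
caps2 [[ 0.431 -0.145  0.094]]
caps3 [[ 0.437 -0.211  0.094]]
caps4 [[ 0.438 -0.234  0.094]]
pocket a [[0.634 0.292 0.045]]
pocket b [[0.641 0.147 0.045]]
pocket c [[0.611 0.146 0.045]]
pocket d [[0.602 0.29  0.045]]
n1 [[ 0.619 -0.154  0.243]]
n2 [[ 0.609 -0.26   0.243]]
n3 [[ 0.606 -0.31   0.243]]
deckFR [[0.566 0.112 0.045]]
deckFL [[0.554 0.309 0.045]]
barL [[ 0.671 -0.125  0.166]]
barR [[ 0.644 -0.355  0.166]]
```

```bash
cat >> h.py <<'E'
def plan(x,y,z,yaw,maxt=.05,maxr=10.0,n=None):
    """rows (tool shift, turn) from the present pose to target, tool down"""
    from cell import bot
    s=bot.read_state();p=s["tcp_pos"];M=Ro.from_quat(s["tool_rot"]).as_matrix()
    y0=np.arctan2(M[1,0],M[0,0]); dy=(yaw-y0+np.pi)%(2*np.pi)-np.pi
    if abs(dy)>np.pi/2: print("note: half-turn alternative",dy-np.sign(dy)*np.pi)
    D=np.array([x,y,z])-p
    if n is None: n=int(max(1,np.ceil(np.linalg.norm(D)/maxt),np.ceil(abs(np.degrees(dy))/maxr)))
    print("pos",p.round(4),"yaw",y0.round(4),"tilt",np.degrees(np.arccos(-M[2,2])).round(2),"clock",round(s["clock"],2),"dist",np.linalg.norm(D).round(4),"F",s["force"].round(1),"w",round(s["width"],4))
    rows=[]
    for i in range(n):
        R=Ro.from_euler('z',-i*dy/n,).as_matrix()
        rows.append([*(( M@R).T@D/n).round(4).tolist(),round(-np.degrees(dy)/n,2)])
    for i in range(0,n,5): print(rows[i:i+5])
E
python3 - <<'E'
from h import *
plan(.36,-.36,.30,-0.5)
plan(.434,-.178,.22,.09)
E
```

```text
pos [ 0.24   -0.6303  0.2567] yaw -1.207 tilt 0.1 clock 0.15 dist 0.2989 F [-0.2 -0.2 -0.5] w 0.0883
[[-0.035, -0.0347, -0.0072, np.float64(-6.75)], [-0.0307, -0.0386, -0.0072, np.float64(-6.75)], [-0.0259, -0.0419, -0.0072, np.float64(-6.75)], [-0.0208, -0.0447, -0.0072, np.float64(-6.75)], [-0.0154, -0.0468, -0.0072, np.float64(-6.75)]]
[[-0.0098, -0.0483, -0.0072, np.float64(-6.75)]]
pos [ 0.24   -0.6303  0.2567] yaw -1.207 tilt 0.1 clock 0.15 dist 0.4935 F [-0.2 -0.2 -0.5] w 0.0883
[[-0.0354, -0.0342, 0.0037, np.float64(-7.43)], [-0.0306, -0.0385, 0.0037, np.float64(-7.43)], [-0.0254, -0.0421, 0.0037, np.float64(-7.43)], [-0.0197, -0.0451, 0.0037, np.float64(-7.43)], [-0.0137, -0.0473, 0.0037, np.float64(-7.43)]]
[[-0.0075, -0.0486, 0.0037, np.float64(-7.43)], [-0.0012, -0.0492, 0.0037, np.float64(-7.43)], [0.0052, -0.0489, 0.0037, np.float64(-7.43)], [0.0115, -0.0479, 0.0037, np.float64(-7.43)], [0.0176, -0.046, 0.0037, np.float64(-7.43)]]
```

Call:
arm_command:
  series:
    - [-0.035,-0.035,-0.01,-7.5]
    - [-0.031,-0.038,-0.01,-7.5]
    - [-0.025,-0.042,-0.01,-7.5]
    - [-0.02,-0.045,0,-7.5]
    - [-0.014,-0.047,0,-7.5]

```text
clock: 0.78
tcp_pos: [0.3353, -0.3995, 0.2849]
tool_rot: [0.964, -0.265, -0.001, -0.002]
force: [0.3, -0.1, 0.2]
width: 0.0885
```

```bash
python3 - <<'E'
from h import *
plan(.434,-.178,.22,.09)
E
```

```text
pos [ 0.3353 -0.3995  0.2849] yaw -0.5374 tilt 0.31 clock 0.78 dist 0.251 F [ 0.3 -0.1  0.2] w 0.0885
[[-0.0047, -0.0401, 0.011, np.float64(-5.99)], [-0.0005, -0.0404, 0.011, np.float64(-5.99)], [0.0037, -0.0402, 0.011, np.float64(-5.99)], [0.0079, -0.0396, 0.011, np.float64(-5.99)], [0.012, -0.0385, 0.011, np.float64(-5.99)]]
[[0.0159, -0.0371, 0.011, np.float64(-5.99)]]
```

Call:
arm_command:
  series:
    - [-0.005,-0.04,0.011,-6]
    - [-0.001,-0.04,0.011,-6]
    - [0.004,-0.04,0.011,-6]
    - [0.008,-0.04,0.011,-6]
    - [0.012,-0.039,0.011,-6]

```text
clock: 1.4
tcp_pos: [0.4175, -0.2068, 0.2298]
tool_rot: [1.0, 0.002, 0.0, -0.002]
force: [0.7, 0.2, 0.1]
width: 0.0878
```

Call:
arm_command:
  series:
    - [0.016,-0.037,0.011,-6]
    - [0,0,0,0]

```text
clock: 1.65
tcp_pos: [0.4332, -0.166, 0.2172]
tool_rot: [0.998, 0.058, -0.001, -0.003]
force: [-0.2, 0.1, 0.6]
width: 0.088
```

```bash
python3 - <<'E'
from h import *
grab("wrist","c1")
plan(.434,-.178,.22,.09)
E
```

```text
pos [ 0.4333 -0.1672  0.2178] yaw 0.1144 tilt 0.23 clock 1.7 dist 0.0111 F [-0.4 -0.2  0.3] w 0.0882
[[-0.0005, 0.0108, -0.0022, np.float64(1.4)]]
```

View pics/c1.png

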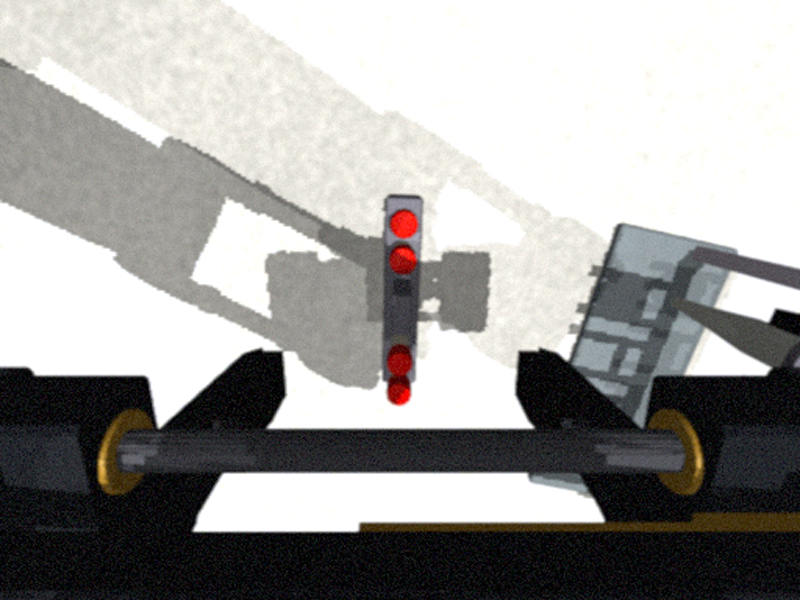

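The wrist view shows the sample rack upright in the middle, with red caps at (403,222), (403,260), (399,360) and (399,392) and the fin at about (401,290). The hook rack is on the right.

```bash
cat > caps.py <<'E'
from h import *
import sys
d=load(sys.argv[1]); zt=float(sys.argv[2]) if len(sys.argv)>2 else .094
c=d["color"].astype(int); m=((c[:,:,0]>60)&(c[:,:,0]>2*c[:,:,1]+10)&(c[:,:,0]>2*c[:,:,2]+10)).astype(np.uint8)
n,l,st,ce=cv2.connectedComponentsWithStats(m)
P=[]
for i in range(1,n):
    if st[i,4]>40:
        w=cast(d,ce[i],zt-.004,d["pose"])[0]; P.append(w); print(ce[i].round(1),st[i].tolist(),w.round(4))
P=np.array(P); mu=P.mean(0); v=np.linalg.svd(P-mu)[2][0]; v*=np.sign(v[1])
print("mean",mu.round(4),"yaw",np.arctan2(-v[0],v[1]).round(4))
E
python3 caps.py c1
```

```text
[258.1 143. ] [250, 134, 18, 19, 250] [ 0.4301 -0.1215  0.09  ]
[257.5 166. ] [249, 158, 18, 17, 228] [ 0.4321 -0.1432  0.09  ]
[255.3 232.6] [248, 226, 16, 15, 179] [ 0.438  -0.2125  0.09  ]
[255.  251.8] [249, 246, 14, 13, 148] [ 0.4402 -0.2343  0.09  ]
mean [ 0.4351 -0.1779  0.09  ] yaw 0.0877
```

```bash
python3 - <<'E'
from h import *
plan(.60,-.215,.34,-.11)
E
```

```text
pos [ 0.4333 -0.1672  0.2178] yaw 0.1144 tilt 0.23 clock 1.7 dist 0.2122 F [-0.4 -0.2  0.3] w 0.0882
[[0.032, 0.0132, -0.0245, np.float64(2.57)], [0.0326, 0.0118, -0.0245, np.float64(2.57)], [0.0331, 0.0103, -0.0245, np.float64(2.57)], [0.0335, 0.0088, -0.0245, np.float64(2.57)], [0.0339, 0.0073, -0.0245, np.float64(2.57)]]
```

Call:
arm_command:
  series:
    - [0.0,0.013,-0.05,2.6]
    - [0.03,0.012,-0.05,2.6]
    - [0.045,0.01,-0.022,2.6]
    - [0.045,0.009,0,2.6]
    - [0.045,0.007,0,2.6]

```text
clock: 2.33
tcp_pos: [0.5997, -0.229, 0.3457]
tool_rot: [0.998, -0.066, 0.001, 0.0]
force: [-0.0, -0.5, 0.5]
width: 0.0881
```

Call:
arm_command:
  series:
    - [0,0,0,0]
    - [0,0,0,0]

```text
clock: 2.58
tcp_pos: [0.6005, -0.2325, 0.3447]
tool_rot: [0.998, -0.068, -0.0, 0.001]
force: [-0.5, -0.6, -1.2]
width: 0.0879
```

```bash
python3 - <<'E'
from h import *
grab("wrist","c2")
plan(.60,-.215,.34,-.11)
E
```

```text
pos [ 0.6004 -0.2324  0.3447] yaw -0.1361 tilt 0.07 clock 2.62 dist 0.018 F [0.8 0.  0.6] w 0.0882
[[-0.0027, -0.0172, 0.0047, np.float64(-1.5)]]
```

View pics/c2.png

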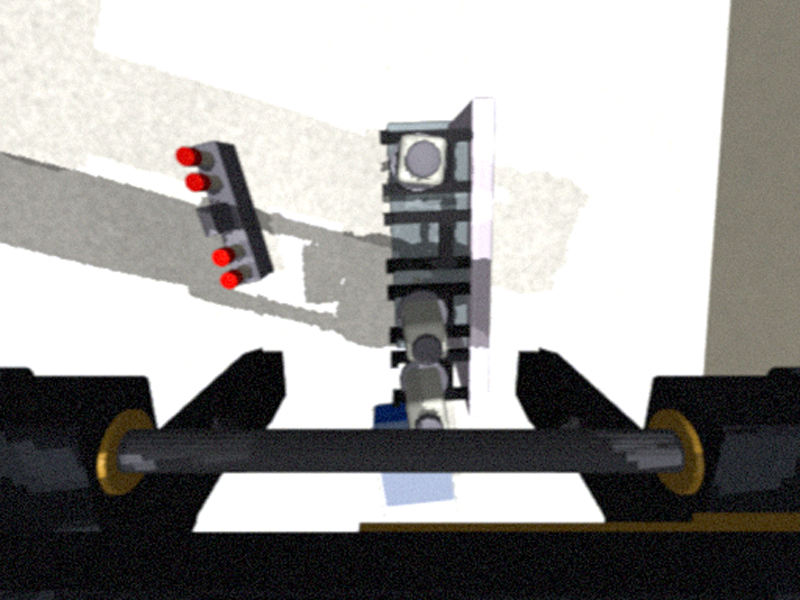

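The wrist view shows the hook rack. The free hook's prongs are at rows of about 217 and 266, columns 387–470, with a pipette hanging above at (422,158) and two below.

```bash
python3 - <<'E'
from h import *
d=load("c2"); im=np.clip(d["color"][70:240,235:330,::-1]*2.0,0,255).astype(np.uint8)
im=cv2.resize(im,None,fx=3.5*2,fy=3.5,interpolation=cv2.INTER_NEAREST)
cv2.imwrite("pics/c2z.png",im)
g=d["color"].sum(2)
print("rows col 252..:")
for u in (252,260,268,294): print(u,g[128:180,u].tolist())
print("cols")
for v in (139,170): print(v,g[v,240:305].tolist())
print(g[155,240:318].tolist())
E
```

```text
rows col 252..:
252 [168, 260, 284, 274, 283, 285, 253, 201, 107, 84, 84, 105, 96, 90, 99, 175, 245, 276, 264, 273, 275, 274, 269, 253, 160, 124, 128, 135, 137, 112, 122, 112, 148, 166, 179, 179, 160, 91, 52, 25, 1, 51, 37, 9, 6, 53, 106, 180, 168, 165, 167, 177]
260 [206, 291, 314, 318, 325, 293, 248, 135, 100, 106, 107, 102, 103, 83, 132, 192, 264, 288, 274, 271, 265, 261, 270, 267, 278, 281, 213, 144, 145, 128, 126, 137, 120, 125, 118, 133, 124, 67, 53, 48, 54, 19, 8, 39, 77, 126, 165, 177, 188, 175, 169, 171]
268 [293, 310, 319, 315, 301, 284, 245, 147, 78, 99, 85, 100, 91, 87, 144, 228, 210, 223, 216, 216, 215, 212, 211, 232, 249, 262, 235, 185, 130, 128, 141, 127, 130, 132, 131, 125, 96, 48, 32, 6, 39, 40, 41, 29, 78, 144, 180, 182, 175, 155, 153, 111]
294 [269, 273, 276, 273, 267, 255, 129, 101, 79, 96, 88, 105, 66, 142, 240, 280, 278, 270, 277, 273, 267, 270, 270, 265, 263, 279, 253, 196, 147, 146, 127, 133, 122, 128, 145, 121, 25, 45, 42, 28, 5, 53, 4, 44, 111, 111, 133, 147, 138, 117, 134, 150]
cols
139 [414, 429, 434, 422, 411, 323, 150, 108, 112, 114, 90, 70, 105, 98, 99,
[... 176 characters left out ...]
105, 90, 94, 76, 94, 86, 121, 246, 403, 479, 488]
170 [278, 284, 286, 283, 281, 268, 222, 131, 61, 0, 7, 53, 37, 55, 17, 58, 24, 55, 44, 48, 8, 44, 50, 16, 64, 5, 44, 36, 41, 2, 37, 0, 19, 47, 27, 36, 34, 54, 60, 77, 66, 36, 67, 57, 60, 62, 53, 73, 69, 71, 43, 53, 34, 33, 4, 30, 36, 18, 38, 30, 63, 124, 178, 230, 223]
[212, 213, 222, 213, 206, 213, 228, 216, 206, 202, 157, 144, 135, 127, 122, 127, 118, 119, 136, 118, 144, 183, 220, 262, 252, 245, 208, 174, 185, 146, 132, 128, 135, 129, 141, 148, 152, 164, 197, 200, 150, 82, 75, 76, 72, 60, 57, 60, 83, 96, 97, 132, 155, 180, 196, 239, 260, 267, 244, 174, 197, 304, 408, 455, 458, 464, 454, 453, 436, 447, 447, 442, 440, 427, 385, 397, 416, 423]
```

View pics/c2z.png

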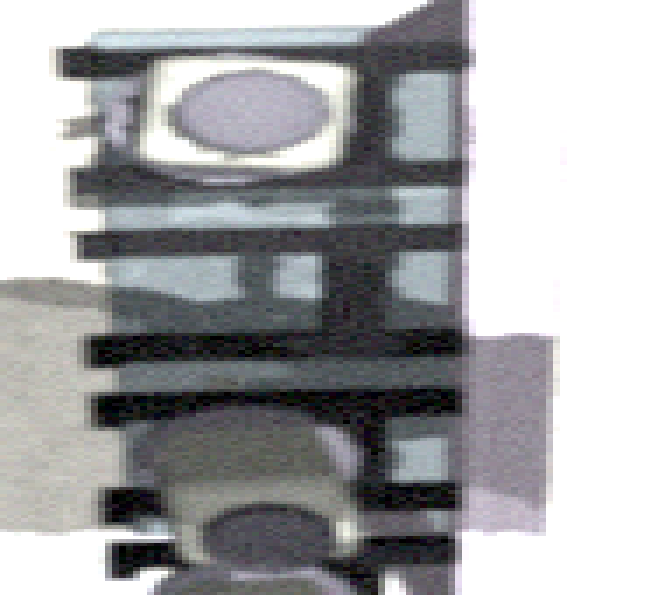

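```bash
python3 - <<'E'
from h import *
d=load("c2");P=d["pose"]
c=lambda u,v,z:cast(d,(u,v),z,P)[0]
a=[c(252,138.9,.17),c(294,138.2,.17)]; b=[c(256,168.6,.17),c(290,168.0,.17)]
print("prong dirs",[np.arctan2(*(q[1]-q[0])[[1,0]]).round(3) for q in(a,b)])
l1=c(245.3,139,.178);l2=c(247,169,.178);cr=c(280.5,155,.17)
print(l1,l2,cr)
# edges
e=[c(268,v+.0,.17) for v in (135,142.2,164.8,172.2)]; print(np.array(e).round(4))
yaw=-.11
for yaw in (-.10,-.12,-.14):
    X=np.array([np.cos(yaw),np.sin(yaw),0]);Y=np.array([-np.sin(yaw),np.cos(yaw),0])
    print(yaw,"prong sep",(a[0]-b[0])@Y,"lips->x",l1@X+.025,l2@X+.025,"cross->x",cr@X-.014, "y mid",((a[0]+b[0])/2@Y,(a[1]+b[1])/2@Y))
# bar front-left corner etc: top of button neighbour1 (center px 422/1.5625,158/1.5625)
print("n1 button",c(422/1.5625,158/1.5625,.243),"n2",c(427/1.5625,348/1.5625,.243))
# bar left edge line
for u,v in ((471,110),(469,380)): print(c(u/1.5625,v/1.5625,.166))
E
```

```text
prong dirs [np.float64(-0.12), np.float64(-0.119)]
[ 0.59539359 -0.18771592  0.178     ] [ 0.59242097 -0.22044233  0.178     ] [ 0.63150582 -0.21136375  0.17      ]
[[ 0.6203 -0.1876  0.17  ]
 [ 0.6194 -0.1953  0.17  ]
 [ 0.6162 -0.2205  0.17  ]
 [ 0.6152 -0.229   0.17  ]]
-0.1 prong sep 0.03350667369844964 lips->x 0.6361594204528845 0.6364688453121783 cross->x 0.6354520841409613 y mid (np.float64(-0.14502110867125678), np.float64(-0.14586148000656657))
-0.12 prong sep 0.033436283752738716 lips->x 0.6385837818850058 0.639550294593084 cross->x 0.6382672503492822 y mid (np.float64(-0.13259673741721278), np.float64(-0.1325869009236474))
-0.14 prong sep 0.03335251973933787 lips->x 0.640762717985381 0.6423859319500471 cross->x 0.640821518354244 y mid (np.float64(-0.12011932923613483), np.float64(-0.11925928884816049))
n1 button [ 0.62293305 -0.15475243  0.243     ] n2 [ 0.61296067 -0.26011917  0.243     ]
[ 0.66329183 -0.12686769  0.166     ]
[ 0.64388797 -0.32566835  0.166     ]
```

Seat ≈ (0.618, −0.208) and rack yaw ≈ −0.10. The prong edges, the lips and the midpoint of the neighbours all agree with this. Next I'll look at the pocket and the pipette.

```bash
python3 - <<'E'
from h import *
plan(.61,.20,.22,.05)
E
```

```text
pos [ 0.6004 -0.2324  0.3447] yaw -0.1361 tilt 0.07 clock 2.62 dist 0.4501 F [0.8 0.  0.6] w 0.0882
[[-0.0049, -0.043, 0.0124, np.float64(-1.07)], [-0.0041, -0.0431, 0.0124, np.float64(-1.07)], [-0.0033, -0.0431, 0.0124, np.float64(-1.07)], [-0.0025, -0.0432, 0.0124, np.float64(-1.07)], [-0.0017, -0.0432, 0.0124, np.float64(-1.07)]]
[[-0.0009, -0.0433, 0.0124, np.float64(-1.07)], [-0.0001, -0.0433, 0.0124, np.float64(-1.07)], [0.0007, -0.0433, 0.0124, np.float64(-1.07)], [0.0015, -0.0432, 0.0124, np.float64(-1.07)], [0.0023, -0.0432, 0.0124, np.float64(-1.07)]]
```

Call:
arm_command:
  series:
    - [-0.005,-0.043,0,-1.1]
    - [-0.004,-0.043,0,-1.1]
    - [-0.003,-0.043,0,-1.1]
    - [-0.002,-0.043,0,-1.1]
    - [-0.002,-0.043,0.02,-1.1]

```text
clock: 3.25
tcp_pos: [0.6002, -0.0165, 0.3281]
tool_rot: [1.0, -0.023, 0.003, 0.002]
force: [0.2, 0.1, -0.3]
width: 0.0878
```

Call:
arm_command:
  series:
    - [-0.001,-0.043,0.025,-1.1]
    - [0,-0.043,0.025,-1.1]
    - [0.001,-0.043,0.025,-1.1]
    - [0.002,-0.043,0.025,-1.1]
    - [0.002,-0.03,0,-1.1]

```text
clock: 3.88
tcp_pos: [0.5998, 0.1885, 0.2269]
tool_rot: [1.0, 0.025, 0.004, 0.003]
force: [0.2, 0.3, -0.4]
width: 0.0878
```

Call:
arm_command:
  series:
    - [0,0,0,0]
    - [0,0,0,0]

```text
clock: 4.12
tcp_pos: [0.5979, 0.1887, 0.2276]
tool_rot: [1.0, 0.026, 0.004, 0.003]
force: [-0.6, -0.5, 0.3]
width: 0.0882
```

```bash
python3 - <<'E'
from h import *
grab("wrist","c3")
plan(.423,.15,.31,-.12)
E
```

```text
pos [0.5982 0.1886 0.2278] yaw 0.0524 tilt 0.55 clock 4.17 dist 0.1973 F [ 0.3  0.8 -0. ] w 0.0881
[[-0.0441, 0.0075, -0.0208, np.float64(2.47)], [-0.0437, 0.0093, -0.0208, np.float64(2.47)], [-0.0433, 0.0112, -0.0208, np.float64(2.47)], [-0.0427, 0.0131, -0.0208, np.float64(2.47)]]
```

View pics/c3.png

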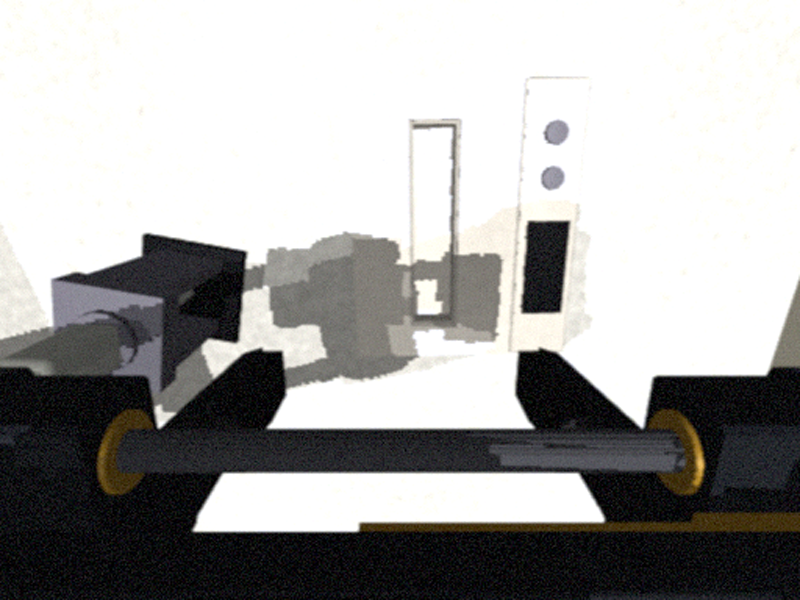

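The pocket is visible, with its mouth at columns 410–460 and rows 120–325. The panel is to its right and the dock is at lower left. I'll zoom in on it.

```bash
python3 - <<'E'
from h import *
d=load("c3"); im=d["color"][65:235,250:310,::-1]
im=np.clip((im.astype(float)-40)*1.5,0,255).astype(np.uint8)
cv2.imwrite("pics/c3z.png",cv2.resize(im,None,fx=7,fy=3.5,interpolation=cv2.INTER_NEAREST))
g=d["color"].sum(2)
for v in (90,110,130): print(v,g[v,255:303].tolist())
for u in (270,278,284): print(u,g[68:90,u].tolist(), g[190:218,u].tolist())
E
```

```text
90 [481, 479, 477, 476, 474, 470, 433, 380, 391, 429, 453, 468, 459, 475, 472, 468, 476, 475, 484, 474, 474, 477, 470, 465, 465, 475, 468, 472, 470, 481, 475, 476, 475, 395, 293, 200, 243, 341, 390, 416, 453, 467, 461, 473, 470, 479, 477, 477]
110 [466, 478, 474, 477, 481, 465, 453, 400, 380, 420, 454, 458, 476, 468, 471, 475, 471, 465, 474, 473, 472, 472, 463, 474, 481, 470, 477, 470, 472, 471, 471, 476, 460, 389, 249, 198, 292, 351, 333, 394, 458, 470, 474, 476, 472, 474, 474, 463]
130 [468, 477, 473, 469, 482, 465, 437, 403, 378, 417, 438, 465, 460, 473, 468, 475, 465, 475, 482, 473, 473, 473, 472, 482, 471, 473, 465, 469, 485, 468, 476, 479, 464, 373, 246, 237, 313, 370, 393, 445, 483, 475, 478, 471, 470, 468, 472, 462]
270 [478, 467, 478, 477, 475, 462, 470, 458, 416, 380, 365, 269, 192, 228, 344, 458, 478, 473, 475, 473, 468, 476] [445, 451, 438, 454, 444, 453, 450, 451, 473, 483, 442, 266, 140, 142, 147, 193, 226, 250, 262, 284, 297, 346, 450, 475, 472, 473, 466, 477]
278 [477, 476, 473, 471, 465, 469, 466, 461, 407, 381, 359, 247, 174, 277, 444, 480, 470, 473, 477, 477, 472, 468] [362, 346, 375, 433, 445, 445, 451, 449, 451, 467, 439, 269, 154, 156, 157, 168, 197, 199, 239, 295, 357, 457, 475, 475, 470, 469, 475, 480]
284 [475, 463, 477, 469, 467, 479, 477, 437, 330, 360, 366, 249, 184, 318, 448, 474, 475, 473, 478, 466, 480, 475] [224, 224, 224, 239, 245, 236, 226, 225, 233, 235, 224, 172, 147, 139, 165, 181, 191, 206, 204, 232, 303, 339, 373, 378, 384, 332, 333, 395]
```

View pics/c3z.png

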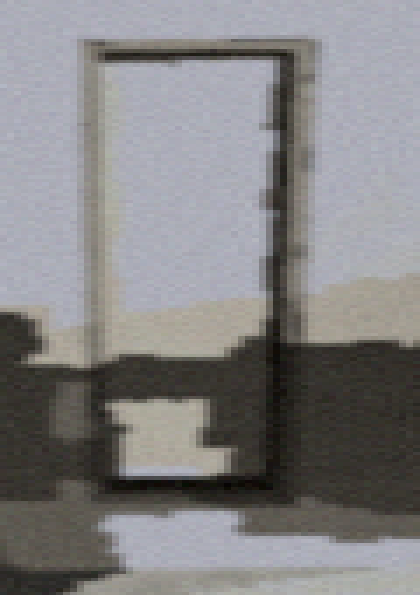

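```bash
python3 - <<'E'
from h import *
d=load("c3");P=d["pose"];c=lambda u,v,z:cast(d,(u,v),z,P)[0]
L=[c(261.1,90,.045),c(261.0,130,.045),c(260.8,160,.045)]; R=[c(294.9,90,.045),c(294.0,130,.045),c(293.1,160,.045)]
T=c(278,75.8,.045);B=c(278,210.3,.045)
print(np.array(L).round(4),np.array(R).round(4),T,B)
print("width",[np.linalg.norm(a-b) for a,b in zip(L,R)],"len",np.linalg.norm(T-B), "mid len",(T+B)/2)
m=[(a+b)/2 for a,b in zip(L,R)]; print(np.array(m).round(4))
for A in(L,R,m): q=A[0]-A[-1]; print("yaw",np.arctan2(-q[0],q[1]))
# deck/panel line
for u,v in((524,80),(512,345)): print(c(u/1.5625,v/1.5625,.045))
q=c(524/1.5625,80/1.5625,.045)-c(512/1.5625,345/1.5625,.045);print(np.arctan2(-q[0],q[1]))
E
```

```text
[[0.6002 0.2822 0.045 ]
 [0.6025 0.2402 0.045 ]
 [0.6042 0.2062 0.045 ]] [[0.6366 0.2842 0.045 ]
 [0.6395 0.2421 0.045 ]
 [0.6416 0.2081 0.045 ]] [0.61728626 0.29731873 0.045     ] [0.62882252 0.14524464 0.045     ]
width [np.float64(0.036435304005077156), np.float64(0.03705301422585866), np.float64(0.037434849567948784)] len 0.15251102476631806 mid len [0.62305439 0.22128168 0.045     ]
[[0.6184 0.2832 0.045 ]
 [0.621  0.2411 0.045 ]
 [0.6229 0.2072 0.045 ]]
yaw 0.05317607351431155
yaw 0.06629699795758605
yaw 0.05974008388065755
[0.67503093 0.32408491 0.045     ]
[0.69150688 0.13440422 0.045     ]
0.0866440374182165
```

Call:
arm_command:
  series:
    - [-0.02,0.006,-0.045,2.5]
    - [-0.035,0.007,-0.04,2.5]
    - [-0.042,0.009,0,2.5]
    - [-0.042,0.01,0,2.5]
    - [-0.042,0.012,0,0]

```text
clock: 4.8
tcp_pos: [0.4124, 0.1475, 0.3166]
tool_rot: [0.998, -0.069, 0.007, 0.002]
force: [0.1, -0.6, 0.4]
width: 0.088
```

Call:
arm_command:
  series:
    - [0,0,0,0]
    - [0,0,0,0]

```text
clock: 5.05
tcp_pos: [0.411, 0.1454, 0.318]
tool_rot: [0.997, -0.071, 0.009, 0.002]
force: [0.1, -0.7, 0.5]
width: 0.0881
```

```bash
python3 - <<'E'
from h import *
grab("wrist","c4")
plan(.423,.15,.31,-.12)
E
```

```text
pos [0.411  0.1454 0.3179] yaw -0.1415 tilt 1.0 clock 5.1 dist 0.0151 F [ 0.3 -0.2  0.6] w 0.0882
[[0.0111, -0.0062, 0.0081, np.float64(-1.23)]]
```

View pics/c4.png

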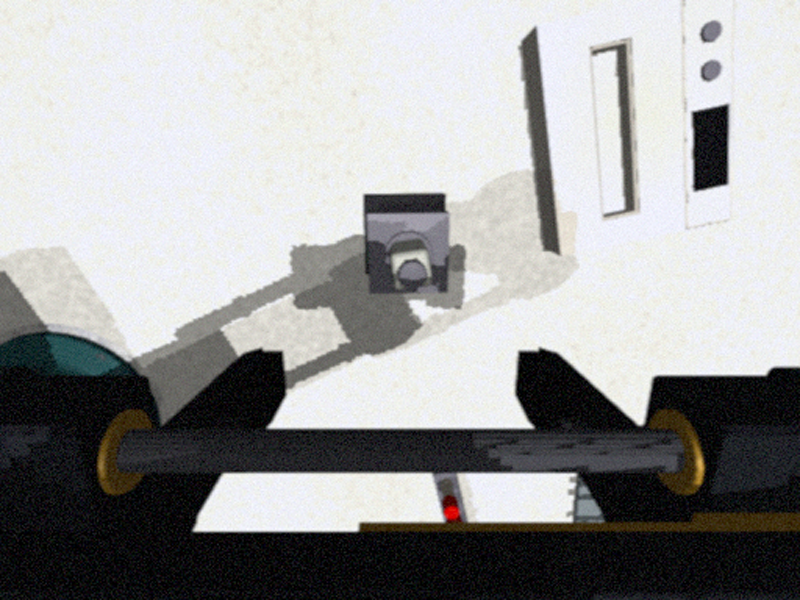

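The wrist view shows the dock top at (408,250), with the pipette handle at about (411,258) and its button at (412,272). I'll zoom in for its pose.

```bash
python3 - <<'E'
from h import *
d=load("c4"); im=d["color"][115:200,220:305,::-1]
im=np.clip((im.astype(float))*1.6,0,255).astype(np.uint8)
cv2.imwrite("pics/c4z.png",cv2.resize(im,None,fx=7,fy=7,interpolation=cv2.INTER_NEAREST))
P=d["pose"];c=lambda u,v,z:cast(d,(u,v),z,P)[0].round(4)
print(c(412/1.5625,272/1.5625,.188),c(411/1.5625,268/1.5625,.174))
E
```

```text
[0.4229 0.1571 0.188 ] [0.4228 0.1566 0.174 ]
```

View pics/c4z.png

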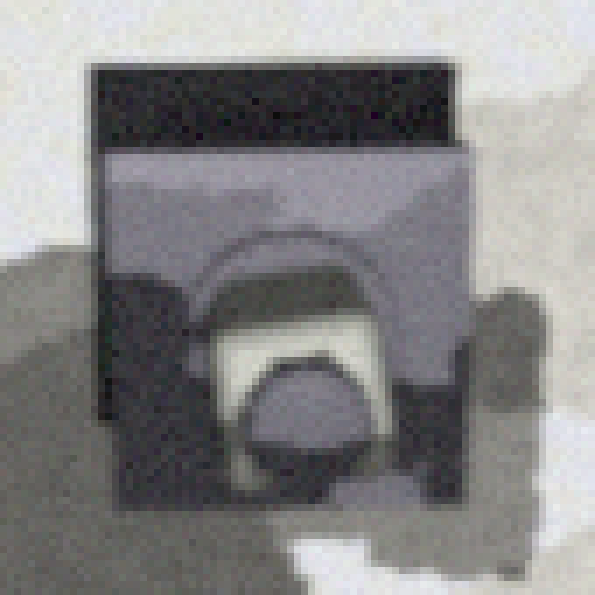

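```bash
python3 - <<'E'
from h import *
d=load("c4");P=d["pose"]
f=lambda q:np.array(q)/7.+[220,115]-.0
H=cast(d,f([(215,330),(375,312),(395,470),(235,490)]),.174,P)
D=cast(d,f([(105,155),(470,148),(465,505),(118,510)]),.115,P)
b=cast(d,f([(312,402)]),.188,P)
for Q in(H,D):
    print(Q.round(4)[:,:2].tolist(),"mean",Q.mean(0).round(4)); 
    e=(Q[1]-Q[0]+Q[2]-Q[3]);g=(Q[0]-Q[3]+Q[1]-Q[2]);print("yaws",np.arctan2(e[1],e[0]),np.arctan2(-g[0],g[1]),"size",np.linalg.norm(e)/2,np.linalg.norm(g)/2)
print("button",b)
plan(.4225,.1565,.20,-.04)
E
```

```text
[[0.4117, 0.168], [0.435, 0.1673], [0.4351, 0.1434], [0.4111, 0.1438]] mean [0.4232 0.1556 0.174 ]
yaws -0.02545464476685014 -0.012098895726969261 size 0.02363772909107251 0.02406916126573837
[[0.3959, 0.1901], [0.4583, 0.1823], [0.4504, 0.1188], [0.3879, 0.1272]] mean [0.4231 0.1546 0.115 ]
yaws -0.1289116508450437 -0.12548863817163536 size 0.0629706075518956 0.06369138917474869
button [[0.42396846 0.15858774 0.188     ]]
pos [0.411  0.1454 0.3179] yaw -0.1415 tilt 1.0 clock 5.1 dist 0.119 F [ 0.3 -0.2  0.6] w 0.0882
[[0.0026, -0.0043, 0.0394, np.float64(-1.94)], [0.0027, -0.0042, 0.0394, np.float64(-1.94)], [0.0029, -0.0041, 0.0394, np.float64(-1.94)]]
```

Call:
arm_command:
  series:
    - [0.003,-0.004,0.03,-2.3]
    - [0.003,-0.004,0.03,-2.3]
    - [0.003,-0.003,0.03,-2.3]
    - [0.003,0,0.02,0]
    - [0,0,0,0]

```text
clock: 5.72
tcp_pos: [0.433, 0.1548, 0.2059]
tool_rot: [1.0, -0.01, 0.01, 0.002]
force: [-0.5, -0.8, -0.0]
width: 0.0883
```

```bash
python3 - <<'E'
from h import *
from cell import bot
plan(.4235,.155,.159,-.02)
print(Ro.from_quat(bot.read_state()["tool_rot"]).as_matrix()[:,2])
grab("wrist","c5")
E
```

```text
pos [0.433  0.1548 0.2059] yaw -0.0206 tilt 1.14 clock 5.72 dist 0.0479 F [-0.5 -0.8 -0. ] w 0.0883
[[-0.0104, -0.0002, 0.0467, np.float64(-0.04)]]
[ 0.01928747 -0.00487556 -0.99980209]
```

View pics/c5.png

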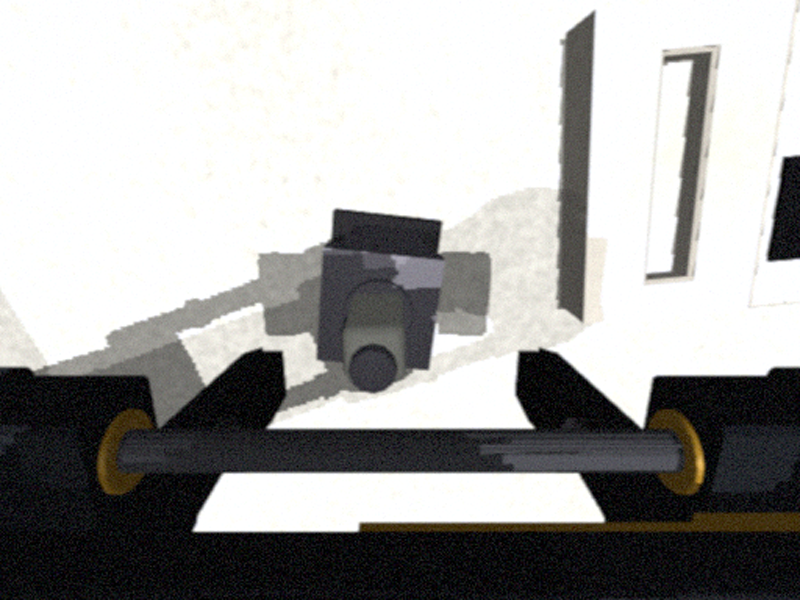

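The jaws are square to the handle, with the button at (374,367), slightly left of centre. Next is the descent.

```bash
python3 - <<'E'
from h import *
d=load("c5");print(cast(d,(239.4,234.9),.188,d["pose"]))
E
```

```text
[[0.42377421 0.15746387 0.188     ]]
```

Call:
arm_command:
  series:
    - [-0.005,0,0.018,0]
    - [-0.004,0,0.018,0]
    - [-0.001,0,0.011,0]
    - [0,0,0,0]

```text
clock: 6.28
tcp_pos: [0.4261, 0.1554, 0.1595]
tool_rot: [1.0, -0.011, 0.013, 0.001]
force: [0.1, -0.5, 1.0]
width: 0.0879
```

```bash
python3 - <<'E'
from h import *
plan(.4235,.156,.159,-.02)
E
```

```text
pos [0.4261 0.1554 0.1595] yaw -0.0213 tilt 1.45 clock 6.28 dist 0.0027 F [ 0.1 -0.5  1. ] w 0.0879
[[-0.0026, -0.0005, 0.0005, np.float64(-0.07)]]
```

Call:
arm_command:
  series:
    - [-0.0025,0,0,0]
    - [0,0,0,0]
    - [0,0,0,0]
    - [0,0,0,0]
    - [0,0,0,0]
  grip: 0

```text
clock: 6.9
tcp_pos: [0.4251, 0.156, 0.1617]
tool_rot: [1.0, -0.011, 0.015, 0.001]
force: [-0.2, -0.0, -1.0]
width: 0.0401
```

```bash
python3 - <<'E'
from h import *
plan(.4235,.156,.159,-.02)
E
```

```text
pos [0.4251 0.156  0.1617] yaw -0.0213 tilt 1.68 clock 6.9 dist 0.0032 F [-0.2 -0.  -1. ] w 0.0401
[[-0.0016, 0.0, 0.0027, np.float64(-0.07)]]
```

Call:
arm_command:
  series:
    - [-0.001,0,0.002,0]
    - [0,0,0.0005,0]
    - [0,0,0.0005,0]
  grip: 0

```text
clock: 7.28
tcp_pos: [0.4237, 0.1561, 0.1594]
tool_rot: [1.0, -0.011, 0.014, 0.001]
force: [-2.6, -0.7, 7.1]
width: 0.0259
```

```bash
python3 - <<'E'
from h import *
plan(.4235,.156,.285,-.02)
E
```

```text
pos [0.4237 0.1561 0.1594] yaw -0.0214 tilt 1.61 clock 7.28 dist 0.1256 F [-2.6 -0.7  7.1] w 0.0259
[[0.0011, 0.0001, -0.0419, np.float64(-0.03)], [0.0011, 0.0001, -0.0419, np.float64(-0.03)], [0.0011, 0.0001, -0.0419, np.float64(-0.03)]]
```

Call:
arm_command:
  series:
    - [0.001,0,-0.03,0]
    - [0.001,0,-0.04,0]
    - [0.001,0,-0.04,0]
    - [0.001,0,-0.016,0]

```text
clock: 7.78
tcp_pos: [0.4222, 0.1554, 0.2842]
tool_rot: [1.0, -0.011, 0.011, 0.002]
force: [0.9, 1.1, -1.7]
width: 0.0258
```

```bash
python3 - <<'E'
from h import *
# front point 75 mm before seat
yw=-.1; X=np.array([np.cos(yw),np.sin(yw)]); S=np.array([.618,-.208])
print(S-.085*X)
plan(*(S-.085*X),.275,-.1,maxt=.045)
grab("side","c6s");grab("wrist","c6")
E
```

```text
[ 0.53342465 -0.19951416]
pos [0.4222 0.1554 0.2842] yaw -0.0212 tilt 1.24 clock 7.78 dist 0.372 F [ 0.9  1.1 -1.7] w 0.0258
[[0.0132, 0.0392, 0.0015, np.float64(0.5)], [0.0135, 0.039, 0.0015, np.float64(0.5)], [0.0138, 0.0389, 0.0015, np.float64(0.5)], [0.0142, 0.0388, 0.0015, np.float64(0.5)], [0.0145, 0.0387, 0.0015, np.float64(0.5)]]
[[0.0149, 0.0385, 0.0015, np.float64(0.5)], [0.0152, 0.0384, 0.0015, np.float64(0.5)], [0.0155, 0.0383, 0.0015, np.float64(0.5)], [0.0159, 0.0381, 0.0015, np.float64(0.5)]]
```

View pics/c6s.png

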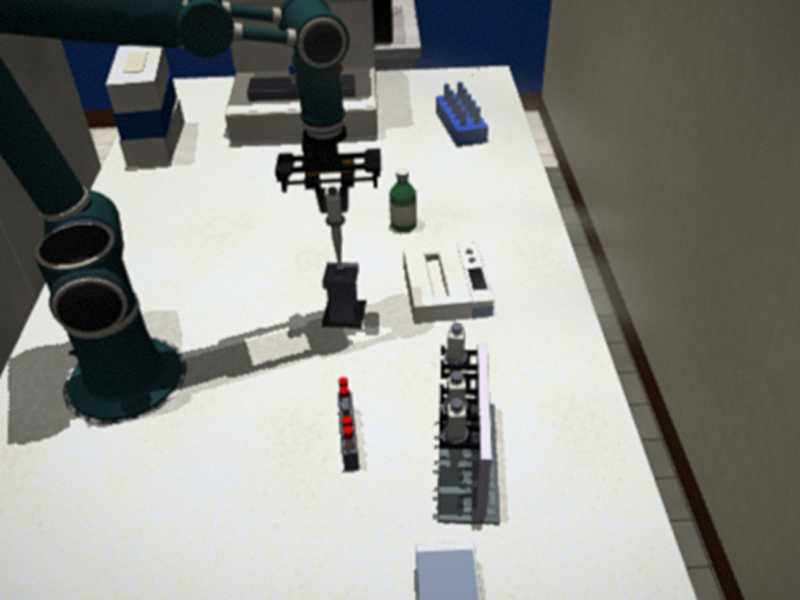

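The pipette is out of the dock and upright, with its tip above the dock top. I'll move it to a point in front of the hook.

Call:
arm_command:
  series:
    - [0.01,0.035,-0.006,0.5]
    - [0.0135,0.039,0,0.5]
    - [0.014,0.039,0.001,0.5]
    - [0.014,0.039,0.001,0.5]
    - [0.0145,0.039,0.001,0.5]

```text
clock: 8.5
tcp_pos: [0.4772, -0.0411, 0.2763]
tool_rot: [1.0, -0.03, 0.003, 0.002]
force: [0.5, 0.4, -1.7]
width: 0.0261
```

```bash
python3 - <<'E'
from h import *
plan(.5334,-.1995,.27,-.1,maxt=.045)
E
```

```text
pos [ 0.4772 -0.0411  0.2763] yaw -0.0596 tilt 0.4 clock 8.5 dist 0.1682 F [ 0.5  0.4 -1.7] w 0.0261
[[0.0164, 0.0387, 0.0018, np.float64(0.58)], [0.0168, 0.0385, 0.0018, np.float64(0.58)], [0.0171, 0.0384, 0.0018, np.float64(0.58)], [0.0175, 0.0382, 0.0018, np.float64(0.58)]]
```

Moving outward has taken the tilt back to 0.4°.

Call:
arm_command:
  series:
    - [0.0165,0.0385,0,0.6]
    - [0.017,0.0385,0,0.6]
    - [0.017,0.038,0,0.6]
    - [0.0175,0.035,0,0.5]
    - [0,0,0,0]

```text
clock: 9.12
tcp_pos: [0.5295, -0.2022, 0.2614]
tool_rot: [0.999, -0.053, -0.007, -0.001]
force: [-0.3, 0.6, -1.4]
width: 0.0256
```

```bash
python3 - <<'E'
from h import *
from cell import bot
plan(.5334,-.1995,.238,-.1,maxt=.045)
print(Ro.from_quat(bot.read_state()["tool_rot"]).as_matrix()[:,2])
grab("wrist","c7");grab("side","c7s")
E
```

```text
pos [ 0.5295 -0.2022  0.2614] yaw -0.1053 tilt 0.77 clock 9.12 dist 0.0239 F [-0.3  0.6 -1.4] w 0.0256
[[0.0039, -0.003, 0.0233, np.float64(-0.3)]]
[-0.01329596  0.00225236 -0.99990907]
```

View pics/c7.png

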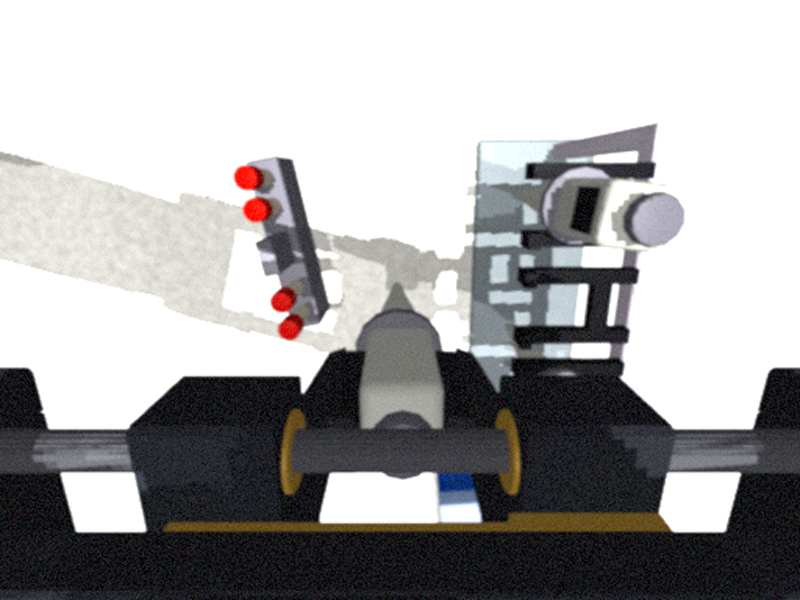

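View pics/c7s.png

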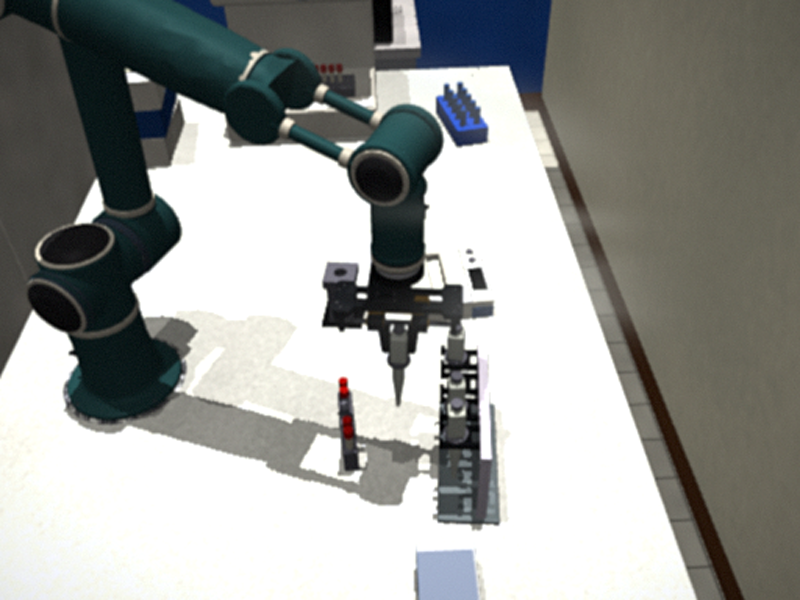

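The wrist view shows the held pipette upright and centred, with its collar at (398,330). The free hook's prongs are at rows of about 275 and 334, with lip ends at columns of about 520 and 514. I'll recheck the seat from here.

```bash
python3 - <<'E'
from h import *
d=load("c7"); im=np.clip(d["color"][150:235,320:420,::-1]*1.6,0,255).astype(np.uint8)
cv2.imwrite("pics/c7z.png",cv2.resize(im,None,fx=7,fy=7,interpolation=cv2.INTER_NEAREST))
E
```

```text
(no output)
```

View pics/c7z.png

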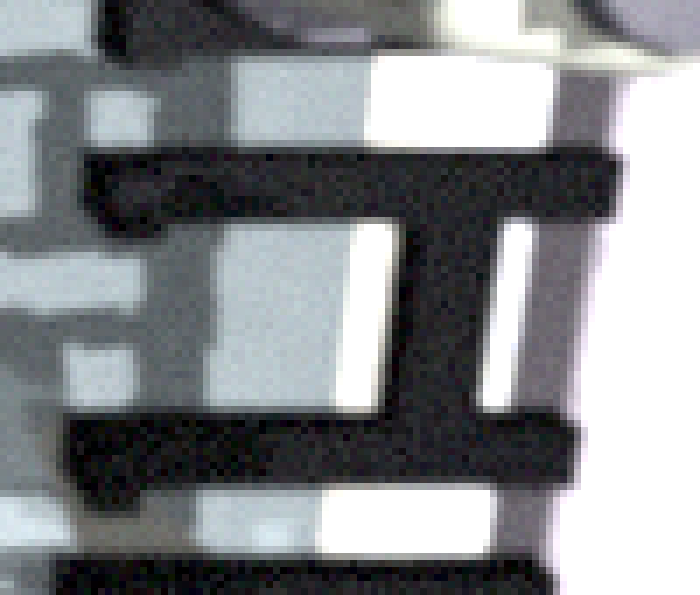

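```bash
python3 - <<'E'
from h import *
d=load("c7");P=d["pose"]
f=lambda a,b:(320+a/7,150+b/7)
c=lambda a,b,z:cast(d,f(a,b),z,P)[0]
yw=-.1;X=np.array([np.cos(yw),np.sin(yw),0]);Y=np.array([-np.sin(yw),np.cos(yw),0])
for x in (230,360,540):
    a=c(x,185,.17);b=c(x,449,.17);print("y",((a+b)/2)@Y,"sep",(a-b)@Y)
a=c(200,185,.17);b=c(560,187,.17);print("yaw",np.arctan2(*(b-a)[[1,0]]))
a=c(200,449,.17);b=c(560,450,.17);print("yaw",np.arctan2(*(b-a)[[1,0]]))
print("x cross",c(394,310,.17)@X-.014,"lips",c(88,185,.178)@X+.025,c(68,449,.178)@X+.025)
a=c(403,225,.17);b=c(383,405,.17);q=a-b;print("yaw cross",np.arctan2(-q[0],q[1]))
print("seat est now used X,Y:",np.array([.618,-.208,0])@X,np.array([.618,-.208,0])@Y)
E
```

```text
y -0.14474015720964734 sep 0.033345240137933455
y -0.14477143240098303 sep 0.033315844093401964
y -0.14481464251740964 sep 0.03327522721250416
yaw -0.10873207876978261
yaw -0.10402437831997159
x cross 0.6334004009444543 lips 0.6323847471939569 0.6323755527028995
yaw cross -0.08742095941418795
seat est now used X,Y: 0.6356779248043603 -0.14526381489008958
```

Call:
arm_command:
  series:
    - [0.004,-0.003,0.015,-0.3]
    - [0.003,0,0.01,0]
    - [0.005,0,0,0]

```text
clock: 9.6
tcp_pos: [0.5395, -0.1945, 0.2327]
tool_rot: [0.999, -0.047, -0.009, -0.002]
force: [-0.8, -0.3, -2.4]
width: 0.0258
```

```bash
python3 - <<'E'
from h import *
plan(.617,-.2075,.236,-.1,maxt=.015)
E
```

```text
pos [ 0.5395 -0.1945  0.2327] yaw -0.0948 tilt 1.03 clock 9.6 dist 0.0787 F [-0.8 -0.3 -2.4] w 0.0258
[[0.0131, 0.0009, -0.0008, np.float64(0.05)], [0.0131, 0.0009, -0.0008, np.float64(0.05)], [0.0131, 0.0009, -0.0008, np.float64(0.05)], [0.0131, 0.0009, -0.0008, np.float64(0.05)], [0.0131, 0.0009, -0.0008, np.float64(0.05)]]
[[0.0131, 0.0009, -0.0008, np.float64(0.05)]]
```

Call:
arm_command:
  series:
    - [0.003,0.0045,-0.003,0.2]
    - [0.012,0.001,-0.001,0]

```text
clock: 9.85
tcp_pos: [0.5548, -0.2011, 0.237]
tool_rot: [0.999, -0.049, -0.008, -0.002]
force: [0.4, -0.1, -2.1]
width: 0.0257
```

```bash
python3 - <<'E'
from h import *
plan(.617,-.2075,.236,-.1,maxt=.015)
grab("wrist","c8")
E
```

```text
pos [ 0.5548 -0.2011  0.237 ] yaw -0.0973 tilt 0.99 clock 9.85 dist 0.0625 F [ 0.4 -0.1 -2.1] w 0.0257
[[0.0125, 0.0001, -0.0, np.float64(0.03)], [0.0125, 0.0001, -0.0, np.float64(0.03)], [0.0125, 0.0, -0.0, np.float64(0.03)], [0.0125, 0.0, -0.0, np.float64(0.03)], [0.0125, 0.0, -0.0, np.float64(0.03)]]
```

View pics/c8.png

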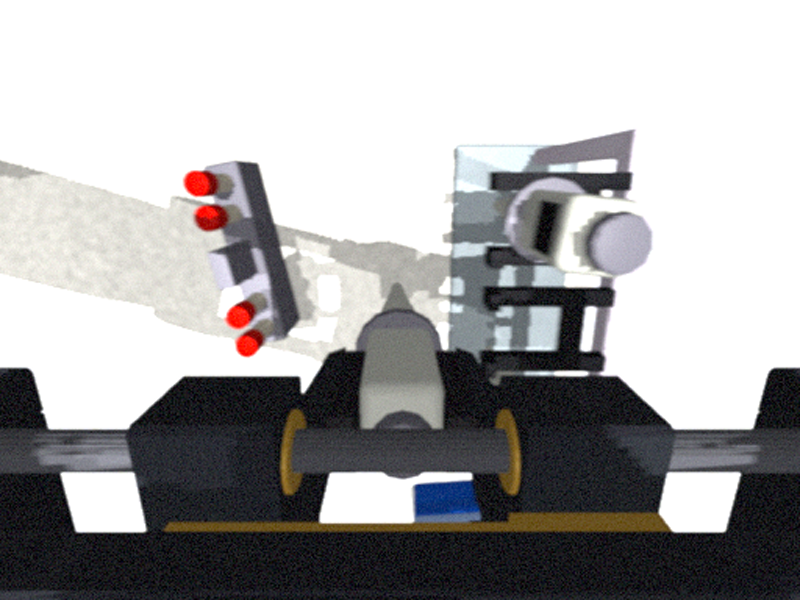

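```bash
python3 - <<'E'
from h import *
d=load("c8");P=d["pose"];k=1.5625
yw=-.1;Y=np.array([-np.sin(yw),np.cos(yw),0]);X=np.array([np.cos(yw),np.sin(yw),0])
c=lambda u,v,z:cast(d,(u/k,v/k),z,P)[0]
e=c(397,309,.1986);print("collar y centre",e@Y-.019,"TCP Y",P[0]@Y,"x",e@X,P[0]@X)
for u in(520,560,590):print("fork Y",(c(u,297,.17)@Y+c(u,361,.17)@Y)/2)
print("lips X",c(485,297,.178)@X+.025,c(480,361,.178)@X+.025)
E
```

```text
collar y centre -0.1448126176400845 TCP Y -0.14473380933541832 x 0.5704175999607084 0.5721370692892562
fork Y -0.1450906844438664
fork Y -0.14493418182509568
fork Y -0.1448171414244592
lips X 0.6352736356366951 0.6347310308918609
```

The collar and fork centrelines agree to about 0.2 mm, so I'm going in.

Call:
arm_command:
  series:
    - [0.012,0,0.0005,0]
    - [0.012,0,0.0005,0]
    - [0.012,0,0.0005,0]
    - [0.012,0,0.0005,0]

```text
clock: 10.4
tcp_pos: [0.6086, -0.207, 0.2354]
tool_rot: [0.999, -0.049, -0.006, -0.002]
force: [-0.4, 1.0, -1.3]
width: 0.0255
```

```bash
python3 - <<'E'
from h import *
plan(.617,-.2075,.236,-.1,maxt=.015)
E
```

```text
pos [ 0.6086 -0.207   0.2354] yaw -0.0978 tilt 0.73 clock 10.4 dist 0.0084 F [-0.4  1.  -1.3] w 0.0255
[[0.0084, -0.0003, -0.0007, np.float64(0.13)]]
```

Call:
arm_command:
  series:
    - [0.0075,0,0.0005,0]
    - [0.001,0,0.006,0]

```text
clock: 10.65
tcp_pos: [0.6188, -0.2079, 0.2286]
tool_rot: [0.999, -0.049, -0.006, -0.002]
force: [0.2, 0.0, -1.9]
width: 0.0255
```

```bash
python3 - <<'E'
from h import *
plan(.617,-.2075,.215,-.1,maxt=.015)
grab("wrist","c9");grab("side","c9s")
E
```

```text
pos [ 0.6188 -0.2079  0.2286] yaw -0.0973 tilt 0.7 clock 10.65 dist 0.0137 F [ 0.2  0.  -1.9] w 0.0255
[[-0.0017, -0.0002, 0.0136, np.float64(0.15)]]
```

View pics/c9.png

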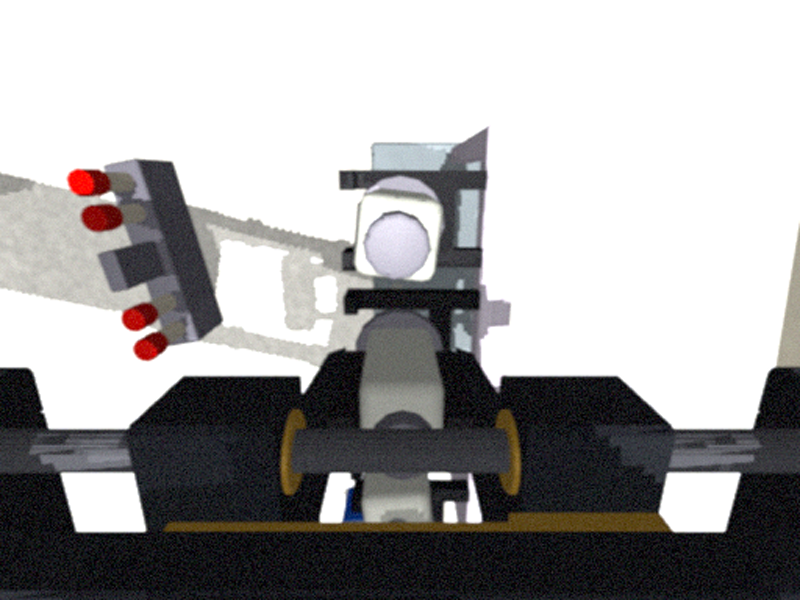

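The pipette is between the prongs and in line with its neighbour at column 398. Next I'll lower it.

Call:
arm_command:
  series:
    - [-0.001,0,0.006,0]
    - [0,0,0.006,0]
    - [0,0,0.003,0]

```text
clock: 11.12
tcp_pos: [0.6153, -0.2073, 0.2142]
tool_rot: [0.999, -0.049, -0.007, -0.002]
force: [-7.7, 3.1, 19.5]
width: 0.0255
```

```bash
python3 - <<'E'
from h import *
plan(.617,-.2075,.215,-.1,maxt=.015)
E
```

```text
pos [ 0.6153 -0.2073  0.2142] yaw -0.0977 tilt 0.85 clock 11.12 dist 0.0019 F [-7.7  3.1 19.5] w 0.0255
[[0.0017, -0.0, -0.0008, np.float64(0.13)]]
```

Call:
arm_command:
  series:
    - [0,0,-0.0005,0]
    - [0,0,0,0]
    - [0,0,0,0]
  grip: 0.55

```text
clock: 11.5
tcp_pos: [0.6153, -0.2076, 0.2158]
tool_rot: [0.999, -0.049, -0.006, -0.002]
force: [0.9, -0.7, 0.1]
width: 0.0483
```

```bash
python3 - <<'E'
from h import *
plan(.617,-.2075,.215,-.1,maxt=.015)
grab("wrist","d1")
E
```

```text
pos [ 0.6153 -0.2076  0.2158] yaw -0.098 tilt 0.72 clock 11.5 dist 0.0018 F [ 0.9 -0.7  0.1] w 0.0483
[[0.0017, -0.0003, 0.0008, np.float64(0.11)]]
```

View pics/d1.png

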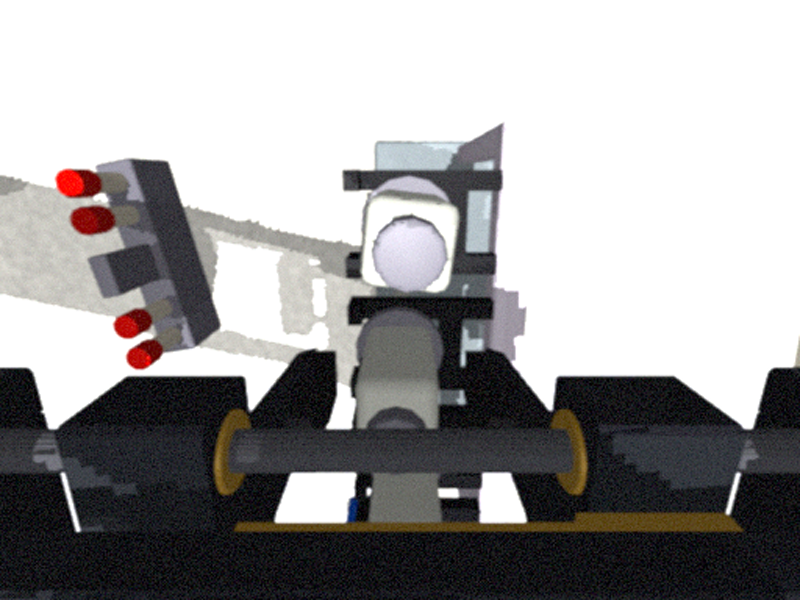

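The pipette is released and hanging. I'll withdraw straight up.

Call:
arm_command:
  series:
    - [0,0,-0.02,0]
    - [0,0,-0.03,0]
    - [0,0,-0.04,0]
    - [0,0,-0.03,0]

```text
clock: 12.05
tcp_pos: [0.6157, -0.2076, 0.3388]
tool_rot: [0.999, -0.049, -0.009, -0.002]
force: [0.6, -0.1, -0.3]
width: 0.0484
```

```bash
python3 - <<'E'
from h import *
plan(.4355,-.178,.2,.088)
grab("wrist","d2");grab("side","d2s")
E
```

```text
pos [ 0.6157 -0.2076  0.3388] yaw -0.098 tilt 1.03 clock 12.05 dist 0.2294 F [ 0.6 -0.1 -0.3] w 0.0484
[[-0.036, -0.0023, 0.0284, np.float64(-2.13)], [-0.0359, -0.0036, 0.0284, np.float64(-2.13)], [-0.0357, -0.0049, 0.0284, np.float64(-2.13)], [-0.0355, -0.0062, 0.0284, np.float64(-2.13)], [-0.0352, -0.0076, 0.0284, np.float64(-2.13)]]
```

View pics/d2.png

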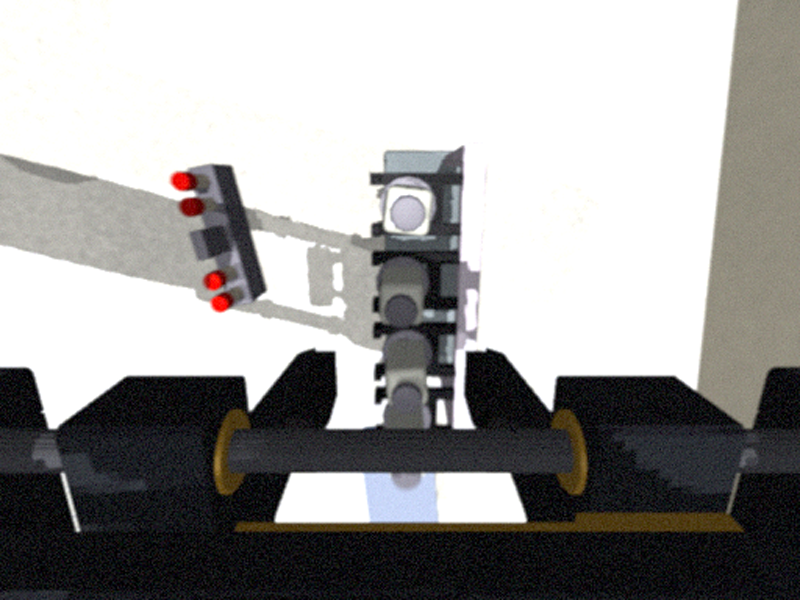

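View pics/d2s.png

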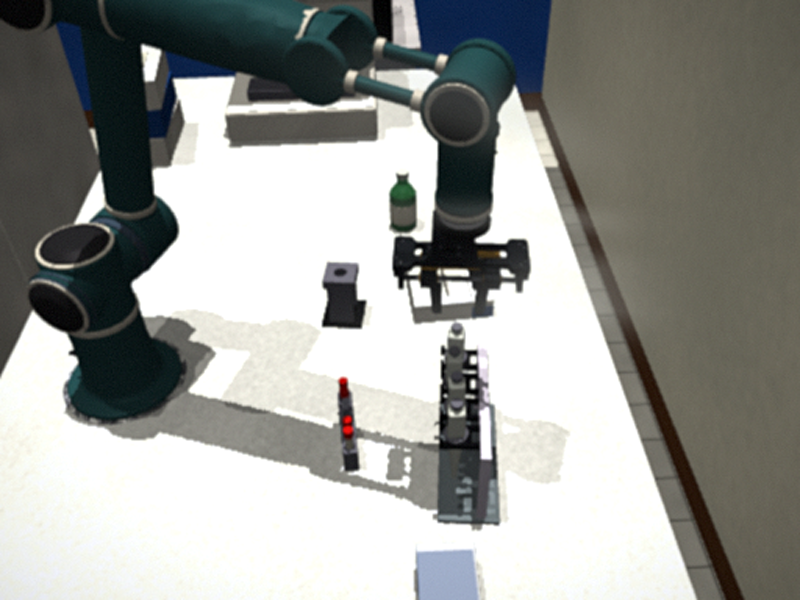

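```bash
python3 - <<'E'
from h import *
d=load("d2");P=d["pose"];k=1.5625
im=np.clip(d["color"][120:275,230:300,::-1]*1.5,0,255).astype(np.uint8)
cv2.imwrite("pics/d2z.png",cv2.resize(im,None,fx=6,fy=3.8,interpolation=cv2.INTER_NEAREST))
yw=-.1;Y=np.array([-np.sin(yw),np.cos(yw),0]);X=np.array([np.cos(yw),np.sin(yw),0])
for u,v in((408,213),(401,310),(407,398)):
    p=cast(d,(u/k,v/k),.243,P)[0];print(p.round(4),p@X,p@Y)
E
```

```text
[ 0.6237 -0.155   0.243 ] 0.6360588340074461 -0.0919688050722377
[ 0.6149 -0.2074  0.243 ] 0.6325178271823609 -0.14498603232938936
[ 0.6131 -0.2621  0.243 ] 0.6361721939752205 -0.199573450753726
```

View pics/d2z.png

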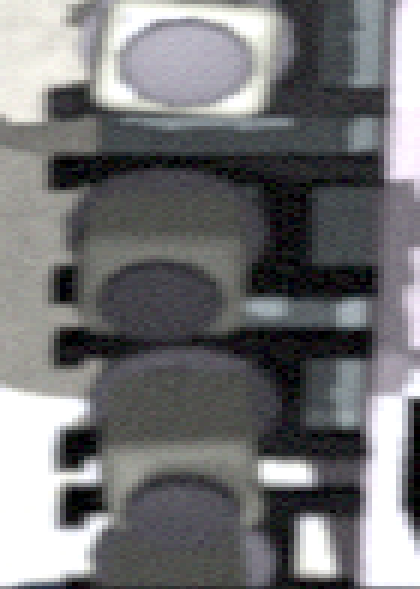

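The new pipette hangs about 3.5 mm in front of the line of its neighbours and within 1 mm sideways, and the neighbours haven't moved. Next is the sample rack.

Call:
arm_command:
  series:
    - [-0.036,-0.002,0.0,-2.1]
    - [-0.04,-0.003,0.02,-2.1]
    - [-0.04,-0.005,0.04,-2.1]
    - [-0.036,-0.007,0.04,-2.1]
    - [-0.025,-0.009,0.04,-2.1]

```text
clock: 12.78
tcp_pos: [0.4372, -0.177, 0.2007]
tool_rot: [0.999, 0.046, -0.002, -0.0]
force: [-0.7, 0.7, 0.5]
width: 0.0484
```

```bash
python3 - <<'E'
from h import *
grab("wrist","d3")
plan(.4355,-.178,.18,.088)
E
python3 caps.py d3
```

```text
pos [ 0.4291 -0.1734  0.1924] yaw 0.0933 tilt 1.18 clock 12.82 dist 0.0147 F [-5.6  3.7 -5.9] w 0.0487
[[0.0062, 0.0053, 0.0123, np.float64(0.31)]]
[251.5 129.7] [243, 121, 18, 18, 247] [ 0.4279 -0.1204  0.09  ]
[251.8 154.8] [243, 145, 18, 20, 271] [ 0.4301 -0.142   0.09  ]
[251.8 226.3] [245, 219, 15, 17, 182] [ 0.436  -0.2103  0.09  ]
[251.2 244.6] [246, 238, 12, 14, 138] [ 0.4371 -0.2296  0.09  ]
mean [ 0.4328 -0.1756  0.09  ] yaw 0.0848
```

View pics/d3.png

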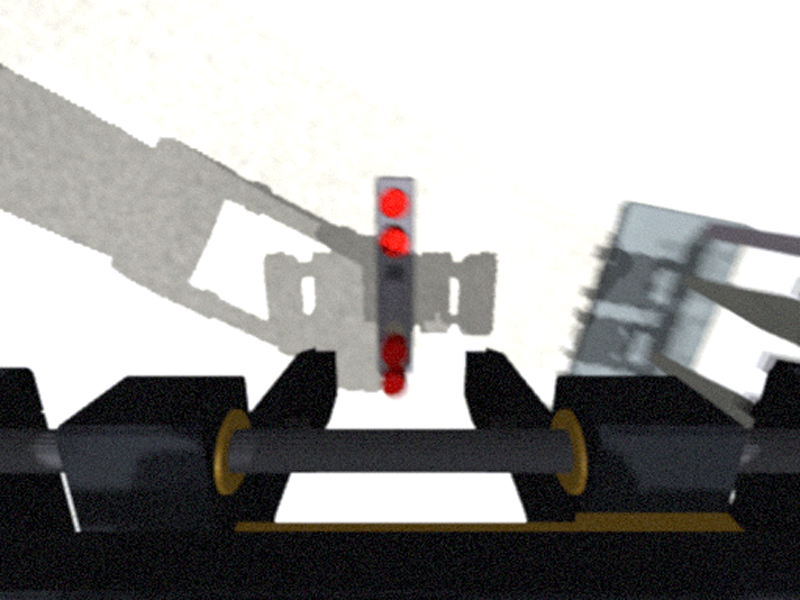

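Call:
arm_command:
  series:
    - [0.005,0.004,0.01,0]
    - [0.002,0.001,0.012,0]
    - [0,0,0.01,0]

```text
clock: 13.2
tcp_pos: [0.4392, -0.1789, 0.1605]
tool_rot: [0.999, 0.046, -0.008, -0.003]
force: [-0.4, -1.0, 0.6]
width: 0.0488
```

```bash
python3 - <<'E'
from h import *
grab("wrist","d4")
plan(.4355,-.178,.12,.088)
E
python3 caps.py d4
```

```text
pos [ 0.4384 -0.1785  0.1592] yaw 0.092 tilt 1.05 clock 13.25 dist 0.0393 F [-0.1  0.  -1. ] w 0.0489
[[-0.0022, -0.0005, 0.0392, np.float64(0.23)]]
[252.2 132.4] [241, 121, 23, 24, 412] [ 0.4303 -0.1213  0.09  ]
[252.3 162.6] [241, 152, 23, 22, 397] [ 0.4322 -0.1431  0.09  ]
[252.2 247.2] [243, 238, 20, 19, 280] [ 0.4382 -0.2123  0.09  ]
[251.9 268.2] [244, 262, 17, 12, 177] [ 0.4397 -0.2316  0.09  ]
mean [ 0.4351 -0.1771  0.09  ] yaw 0.0856
```

View pics/d4.png

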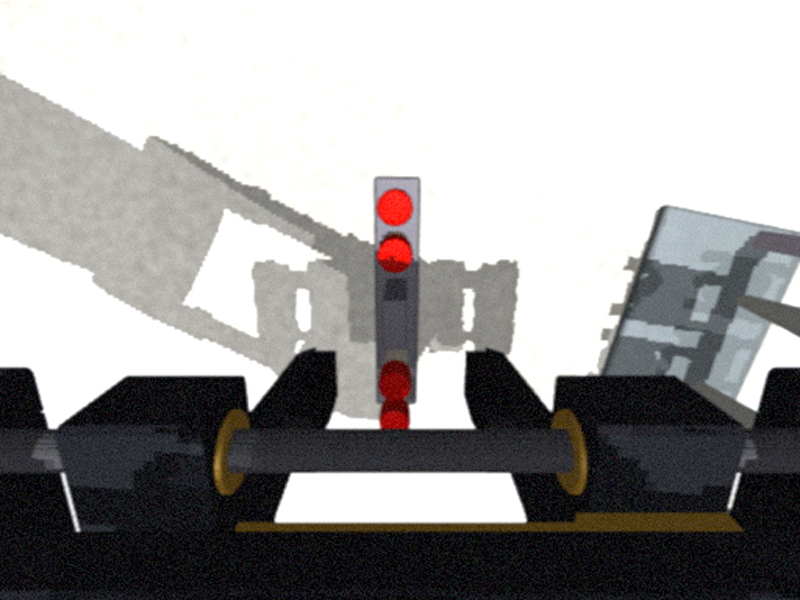

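The rack is between the open jaws, with its caps at (394,207), (394,253), (394,383) and (394,420). Centre is (0.435, −0.178). I'll descend onto the fin.

Call:
arm_command:
  series:
    - [-0.003,-0.001,0.025,0.3]
    - [-0.001,0,0.025,0]
    - [0,0,0.024,0]
    - [0,0,0.004,0]

```text
clock: 13.75
tcp_pos: [0.4403, -0.1803, 0.0833]
tool_rot: [0.999, 0.043, -0.004, -0.001]
force: [0.3, -0.1, 0.5]
width: 0.0486
```

```bash
python3 - <<'E'
from h import *
plan(.4352,-.1777,.08,.086)
E
```

```text
pos [ 0.4403 -0.1803  0.0833] yaw 0.0866 tilt 0.48 clock 13.75 dist 0.0066 F [ 0.3 -0.1  0.5] w 0.0486
[[-0.0048, -0.0031, 0.0033, np.float64(0.03)]]
```

Call:
arm_command:
  series:
    - [-0.0048,-0.003,0.0035,0]
    - [0,0,0.0005,0]

```text
clock: 14.0
tcp_pos: [0.4368, -0.1784, 0.0808]
tool_rot: [0.999, 0.043, -0.003, -0.001]
force: [1.5, 0.8, 0.0]
width: 0.0485
```

```bash
python3 - <<'E'
from h import *
plan(.4352,-.1777,.08,.086)
E
```

```text
pos [ 0.4368 -0.1784  0.0808] yaw 0.0867 tilt 0.34 clock 14.0 dist 0.0019 F [1.5 0.8 0. ] w 0.0485
[[-0.0016, -0.0008, 0.0008, np.float64(0.04)]]
```

Call:
arm_command:
  series:
    - [-0.0015,-0.0005,0.001,0]
    - [0,0,0.0004,0]
    - [0,0,0.0004,0]
    - [0,0,0.0004,0]
    - [0,0,0.0004,0]
  grip: 0

```text
clock: 14.62
tcp_pos: [0.4367, -0.1787, 0.0806]
tool_rot: [0.999, 0.043, -0.001, 0.0]
force: [-1.0, 1.3, 6.2]
width: 0.0119
```

```bash
python3 - <<'E'
from h import *
plan(.4352,-.1777,.20,.086)
E
```

```text
pos [ 0.4367 -0.1787  0.0806] yaw 0.0867 tilt 0.13 clock 14.62 dist 0.1194 F [-1.   1.3  6.2] w 0.0119
[[-0.0006, -0.0003, -0.0398, np.float64(0.01)], [-0.0006, -0.0003, -0.0398, np.float64(0.01)], [-0.0006, -0.0003, -0.0398, np.float64(0.01)]]
```

Gripped at 11.9 mm, square to the fin. Lifting next.

Call:
arm_command:
  series:
    - [-0.0005,0,-0.02,0]
    - [0,0,-0.04,0]
    - [0,0,-0.04,0]
    - [0,0,-0.035,0]

```text
clock: 15.12
tcp_pos: [0.432, -0.1765, 0.2123]
tool_rot: [0.999, 0.043, -0.007, -0.003]
force: [-0.1, 0.2, -2.1]
width: 0.0117
```

```bash
python3 - <<'E'
from h import *
plan(.61,.2,.20,.062,maxt=.045)
E
```

```text
pos [ 0.432  -0.1765  0.2123] yaw 0.0866 tilt 0.91 clock 15.12 dist 0.4167 F [-0.1  0.2 -2.1] w 0.0117
[[0.021, -0.036, 0.0012, np.float64(0.14)], [0.0209, -0.036, 0.0012, np.float64(0.14)], [0.0208, -0.0361, 0.0012, np.float64(0.14)], [0.0207, -0.0361, 0.0012, np.float64(0.14)], [0.0207, -0.0362, 0.0012, np.float64(0.14)]]
[[0.0206, -0.0362, 0.0012, np.float64(0.14)], [0.0205, -0.0363, 0.0012, np.float64(0.14)], [0.0204, -0.0363, 0.0012, np.float64(0.14)], [0.0203, -0.0364, 0.0012, np.float64(0.14)], [0.0202, -0.0364, 0.0012, np.float64(0.14)]]
```

Call:
arm_command:
  series:
    - [0.02,-0.036,0.001,0.1]
    - [0.021,-0.036,0.001,0.1]
    - [0.021,-0.036,0.001,0.1]
    - [0.021,-0.036,0.001,0.1]
    - [0.021,-0.036,0.001,0.1]

```text
clock: 15.75
tcp_pos: [0.5233, 0.0133, 0.208]
tool_rot: [0.999, 0.036, -0.005, -0.001]
force: [1.2, -0.6, -2.8]
width: 0.0118
```

```bash
python3 - <<'E'
from h import *
plan(.61,.2,.20,.062,maxt=.045)
E
```

```text
pos [0.5233 0.0133 0.208 ] yaw 0.0711 tilt 0.64 clock 15.75 dist 0.206 F [ 1.2 -0.6 -2.8] w 0.0118
[[0.02, -0.036, 0.0015, np.float64(0.1)], [0.0199, -0.036, 0.0015, np.float64(0.1)], [0.0198, -0.0361, 0.0015, np.float64(0.1)], [0.0198, -0.0361, 0.0015, np.float64(0.1)], [0.0197, -0.0362, 0.0015, np.float64(0.1)]]
```

Call:
arm_command:
  series:
    - [0.02,-0.036,0.001,0.1]
    - [0.02,-0.036,0.001,0.1]
    - [0.02,-0.036,0.001,0.1]
    - [0.02,-0.036,0.001,0.1]
    - [0.018,-0.03,0.001,0.1]

```text
clock: 16.38
tcp_pos: [0.6085, 0.2001, 0.1959]
tool_rot: [0.999, 0.032, -0.009, -0.0]
force: [0.7, 0.4, -1.7]
width: 0.0121
```

Call:
arm_command:
  series:
    - [0,0,0,0]
    - [0,0,0,0]

```text
clock: 16.62
tcp_pos: [0.6078, 0.2018, 0.1931]
tool_rot: [0.999, 0.033, -0.011, 0.0]
force: [-0.3, -0.6, -3.4]
width: 0.012
```

```bash
python3 - <<'E'
from h import *
from cell import bot
plan(.622,.22,.14,.062,maxt=.045)
print(Ro.from_quat(bot.read_state()["tool_rot"]).as_matrix()[:,2])
grab("wrist","e1");grab("side","e1s");grab("top","e1t")
E
python3 caps.py e1 .21
```

```text
pos [0.6078 0.2018 0.1931] yaw 0.0665 tilt 1.3 clock 16.62 dist 0.0579 F [-0.3 -0.6 -3.4] w 0.012
[[0.0083, -0.0086, 0.0264, np.float64(0.13)], [0.0083, -0.0086, 0.0264, np.float64(0.13)]]
[-2.27452794e-02 -8.39840602e-04 -9.99740940e-01]
[256.2 145.8] [237, 126, 39, 40, 1166] [0.6044 0.2599 0.206 ]
[256. 195.] [238, 175, 37, 39, 1045] [0.6058 0.2383 0.206 ]
[256.  321.9] [242, 310, 29, 25, 598] [0.6103 0.1702 0.206 ]
mean [0.6068 0.2228 0.206 ] yaw 0.0651
```

View pics/e1.png

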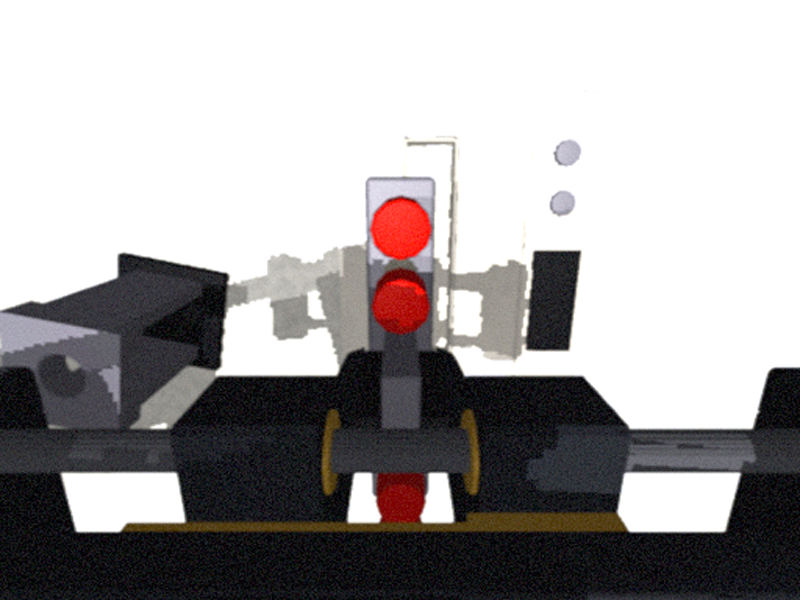

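View pics/e1s.png

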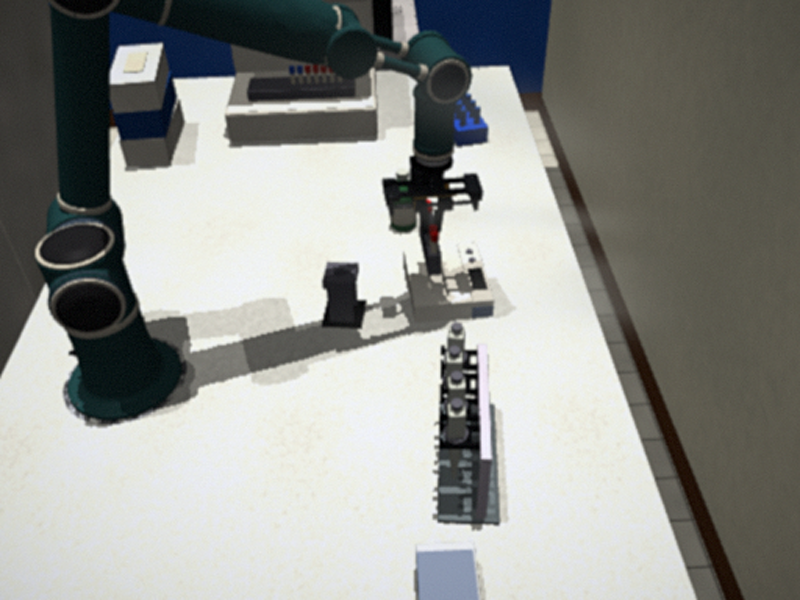

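The wrist view shows the rack held straight above the loader. The pocket's far edge is at row 137 and its right edge runs from (458,140) to (450,345). I'll check the pocket against this view.

```bash
python3 - <<'E'
from h import *
d=load("e1"); im=d["color"][80:230,245:345,::-1]
im=np.clip((im.astype(float)-40)*1.5,0,255).astype(np.uint8)
cv2.imwrite("pics/e1z.png",cv2.resize(im,None,fx=7,fy=3.9,interpolation=cv2.INTER_NEAREST))
E
```

```text
(no output)
```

View pics/e1z.png

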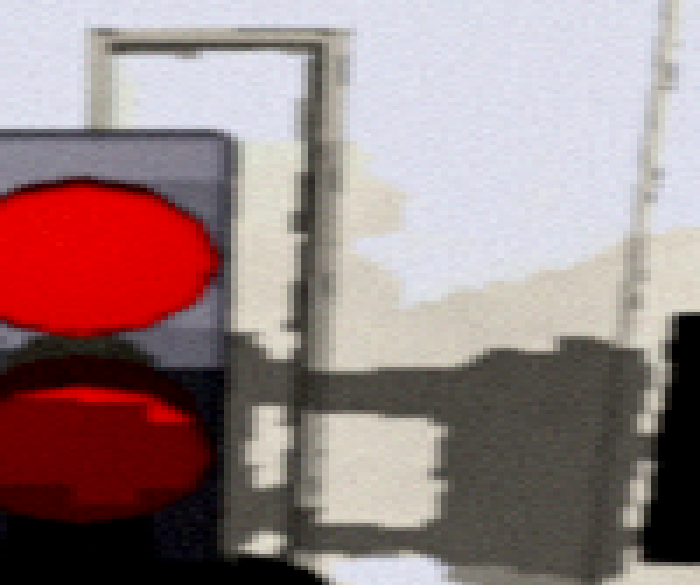

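```bash
python3 - <<'E'
from h import *
d=load("e1");P=d["pose"]
c=lambda u,v,z=.045:cast(d,(u,v),z,P)[0].round(4)
TL=c(257.9,90);TR=c(295,90);R2=c(291.9,169.7);R3=c(291,208)
print("top corners",TL,TR,"w",np.linalg.norm(TL-TR));print(R2,R3,"topedge",c(276,87.7))
q=TR-R3;print("yaw",np.arctan2(-q[0],q[1]));q=TR-TL;print("yaw",np.arctan2(q[1],q[0]))
a=c(340.4,85);b=c(331.4,222);q=a-b;print("panel yaw",np.arctan2(-q[0],q[1]),a,b)
for yw in(.055,.065,.075):
    X=np.array([np.cos(yw),np.sin(yw),0]);Y=np.array([-np.sin(yw),np.cos(yw),0])
    cx=np.mean([TR@X-.018,R2@X-.018,R3@X-.018,TL@X+.018]); cy=c(276,87.7)@Y-.075
    print(yw,"centre",(X*cx+Y*cy).round(4), TR@X-.018,R2@X-.018,R3@X-.018,TL@X+.018)
# rack block top edges in this view
z0=P[0][2]-.0306
print("rack top z",z0,"far-right corner",c(245+228/7,80+133/3.9,z0),"mid far edge", c(401/1.5625,178/1.5625,z0))
E
```

```text
top corners [0.6004 0.2935 0.045 ] [0.6358 0.2957 0.045 ] w 0.03546829570193639
[0.6409 0.2183 0.045 ] [0.6442 0.1763 0.045 ] topedge [0.6175 0.2966 0.045 ]
yaw 0.07023603662384659
yaw 0.062067068891927625
panel yaw 0.08296325372230866 [0.6782 0.3029 0.045 ] [0.6898 0.1634 0.045 ]
0.055 centre [0.6226 0.2218 0.    ] 0.6330938966163691 0.6339313307235858 0.634917505180533 0.6336264866154985
0.065 centre [0.6229 0.2218 0.    ] 0.6356643137496586 0.63572608570657 0.6362910388796243 0.636196170598258
0.075 centre [0.6231 0.2218 0.    ] 0.6381693649962914 0.6374554686257535 0.6375991440200685 0.6387040354791194
rack top z 0.16247986022691294 far-right corner [0.6147 0.2731 0.1625] mid far edge [0.6029 0.2724 0.1625]
```

```bash
python3 - <<'E'
from h import *
plan(.6246,.2205,.145,.066,maxt=.015)
E
```

```text
pos [0.608  0.2012 0.1939] yaw 0.0652 tilt 1.23 clock 16.77 dist 0.0551 F [-0.3 -0.3 -2.1] w 0.0119
[[0.0047, -0.0045, 0.0121, np.float64(-0.01)], [0.0047, -0.0045, 0.0121, np.float64(-0.01)], [0.0047, -0.0045, 0.0121, np.float64(-0.01)], [0.0047, -0.0045, 0.0121, np.float64(-0.01)]]
```

Call:
arm_command:
  series:
    - [0.005,-0.0045,0.012,0]
    - [0.005,-0.0045,0.012,0]
    - [0.005,-0.0045,0.01,0]
    - [0.004,-0.0045,0.008,0]

```text
clock: 17.27
tcp_pos: [0.626, 0.2195, 0.1493]
tool_rot: [0.999, 0.031, -0.01, -0.0]
force: [-0.1, -1.0, -3.5]
width: 0.0121
```

```bash
python3 - <<'E'
from h import *
from cell import bot
plan(.6246,.2205,.14,.066,maxt=.015)
print(Ro.from_quat(bot.read_state()["tool_rot"]).as_matrix()[:,2])
grab("wrist","e2");
E
```

```text
pos [0.626  0.2195 0.1493] yaw 0.0624 tilt 1.17 clock 17.27 dist 0.0095 F [-0.1 -1.  -3.5] w 0.0121
[[-0.0011, -0.0011, 0.0094, np.float64(-0.21)]]
[-2.04326905e-02  1.96458385e-05 -9.99791231e-01]
```

View pics/e2.png

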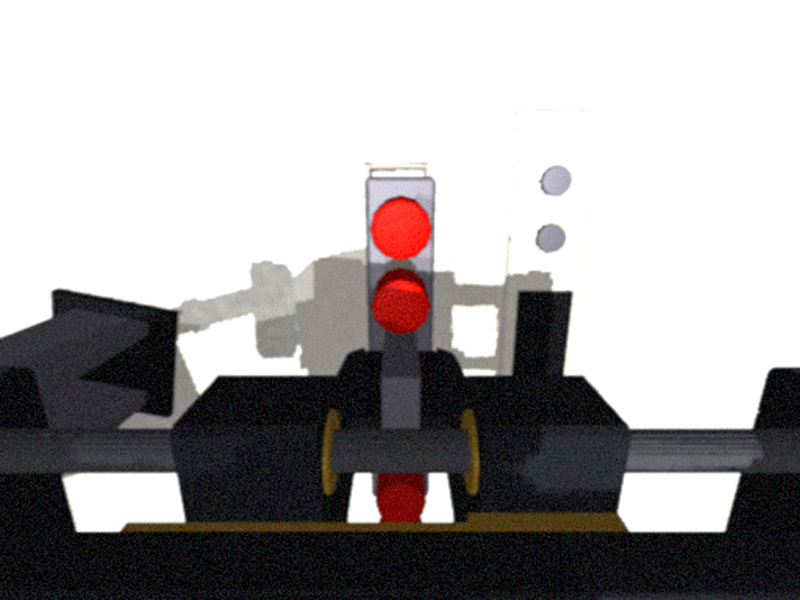

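```bash
python3 - <<'E'
from h import *
d=load("e2");P=d["pose"]; im=d["color"][98:125,225:285,::-1]
im=np.clip((im.astype(float)-40)*1.5,0,255).astype(np.uint8)
cv2.imwrite("pics/e2z.png",cv2.resize(im,None,fx=12,fy=12,interpolation=cv2.INTER_NEAREST))
E
```

```text
(no output)
```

View pics/e2z.png

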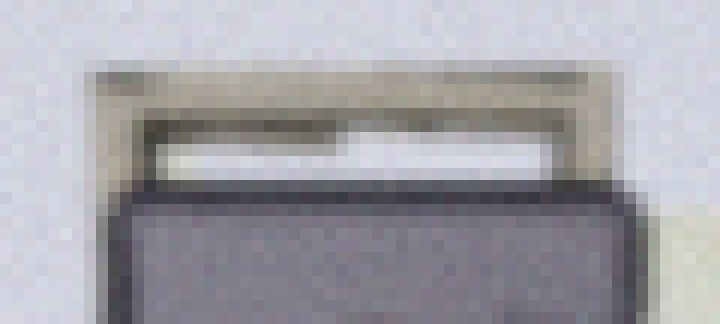

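```bash
python3 - <<'E'
from h import *
d=load("e2");P=d["pose"];c=lambda u,v,z:cast(d,(u,v),z,P)[0]
yw=.065;X=np.array([np.cos(yw),np.sin(yw),0]);Y=np.array([-np.sin(yw),np.cos(yw),0])
pl=c(232.75,106,.045);pr=c(276.25,106,.045);pt=c(254,103.7,.045)
z=P[0][2]-.0306
rl=c(234,118,z);rr=c(279,118,z);rt=c(256,114,z)
print("pocket w",(pr-pl)@X,"cx",(pr+pl)@X/2,"cy",pt@Y-.075)
print("rack w",(rr-rl)@X,"cx top",(rr+rl)@X/2,"cx bottom",(rr+rl)@X/2-.05*.0204,"cy",rt@Y-.07)
print("tcp",P[0]@X,P[0]@Y)
E
```

```text
pocket w 0.03563654468592184 cx 0.6359866264128214 cy 0.18176563126218714
rack w 0.025405698704110864 cx top 0.6389165424894467 cx bottom 0.6378965424894467 cy 0.17916126530447252
tcp 0.638919715910165 0.17839026646863673
```

Call:
arm_command:
  series:
    - [-0.002,-0.0025,0.004,-0.2]
    - [0,0,0.006,0]
    - [0,0,0.006,0]

```text
clock: 17.7
tcp_pos: [0.6233, 0.2229, 0.1313]
tool_rot: [0.999, 0.033, -0.011, -0.0]
force: [0.4, -0.1, -3.1]
width: 0.0117
```

```bash
python3 - <<'E'
from h import *
yw=.065;X=np.array([np.cos(yw),np.sin(yw),0]);Y=np.array([-np.sin(yw),np.cos(yw),0])
from cell import bot
s=bot.read_state();M=Ro.from_quat(s["tool_rot"]).as_matrix();tz=M[:,2]
b=s["tcp_pos"]+tz*.0806
print("bottom X,Y,z",b@X,b@Y+.0008,b[2],"want .6360 .1818")
t=X*.636+Y*(.1818-.0008)-tz*.0806; plan(t[0],t[1],.125,.066)
E
```

```text
bottom X,Y,z 0.6348077482722924 0.18290482219982254 0.05072232200224994 want .6360 .1818
pos [0.6233 0.2229 0.1313] yaw 0.0669 tilt 1.22 clock 17.7 dist 0.0065 F [ 0.4 -0.1 -3.1] w 0.0117
[[0.0013, 0.0011, 0.0063, np.float64(0.05)]]
```

Call:
arm_command:
  series:
    - [0.0012,0.001,0.003,0]
    - [0,0,0.004,0]
    - [0,0,0.004,0]

```text
clock: 18.08
tcp_pos: [0.6245, 0.2217, 0.1197]
tool_rot: [0.999, 0.033, -0.01, -0.0]
force: [0.5, 0.4, -3.3]
width: 0.0114
```

```bash
cat > st.py <<'E'
from h import *
from cell import bot
yw=.065;X=np.array([np.cos(yw),np.sin(yw),0]);Y=np.array([-np.sin(yw),np.cos(yw),0])
s=bot.read_state();M=Ro.from_quat(s["tool_rot"]).as_matrix();tz=M[:,2]
b=s["tcp_pos"]+tz*.0806
print("bottom X,Y,z",b@X,b@Y+.0008,b[2],"want .6360 .1818","F",s["force"],"T",s["ft_torque"],"tz",tz,"yaw",np.arctan2(M[1,0],M[0,0]),s["clock"])
E
python3 st.py; python3 -c "
from h import *
grab('wrist','e3')"
```

```text
bottom X,Y,z 0.6358937961772749 0.18159884960369227 0.039145794140205636 want .6360 .1818 F [ 0.52681653  0.3561202  -3.30362231] T [-0.01975762 -0.17920967  0.04135701] tz [-2.08551625e-02  2.03538283e-05 -9.99782507e-01] yaw 0.06676086510129453 18.075
```

View pics/e3.png

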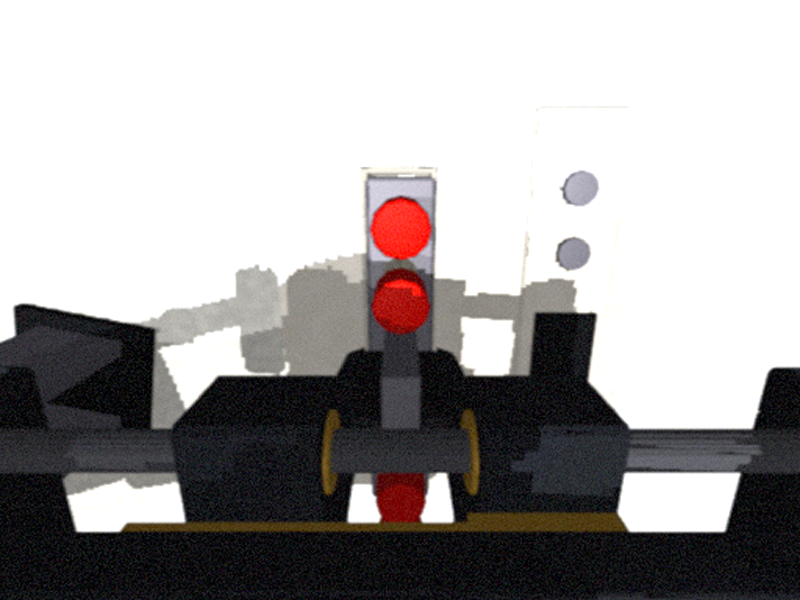

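The rack bottom is inside the pocket mouth with no contact force. I'll keep lowering in small steps.

Call:
arm_command:
  series:
    - [0,0,0.004,0]
    - [0,0,0.003,0]
    - [0,0,0.003,0]

```text
clock: 18.5
tcp_pos: [0.6242, 0.2217, 0.1088]
tool_rot: [0.999, 0.033, -0.011, -0.0]
force: [-0.4, -0.8, -2.1]
width: 0.0117
```

```bash
python3 st.py
```

```text
bottom X,Y,z 0.6355617978517011 0.18157162476605693 0.02821271363355342 want .6360 .1818 F [-0.40761916 -0.75620186 -2.12267123] T [-0.01440022 -0.12871589 -0.01291532] tz [-2.10654481e-02  4.58027081e-06 -9.99778099e-01] yaw 0.06664954854938411 18.5
```

Call:
arm_command:
  series:
    - [0,0,0.0015,0]
    - [0,0,0.001,0]

```text
clock: 18.75
tcp_pos: [0.624, 0.2216, 0.106]
tool_rot: [0.999, 0.033, -0.011, -0.0]
force: [-0.6, -2.9, 1.8]
width: 0.0117
```

```bash
python3 st.py
```

```text
bottom X,Y,z 0.6354013393849806 0.18147723959995526 0.025400445671433222 want .6360 .1818 F [-0.64191021 -2.94442386  1.84593582] T [-0.18788648 -0.07105878 -0.05937573] tz [-2.12922720e-02 -2.23820554e-04 -9.99773269e-01] yaw 0.06675251940385458 18.75
```

Call:
arm_command:
  series:
    - [0,0,0.0007,0]

```text
clock: 18.88
tcp_pos: [0.6242, 0.2215, 0.1059]
tool_rot: [0.999, 0.033, -0.01, -0.0]
force: [-2.8, -1.6, 2.6]
width: 0.0115
```

Call:
arm_command:
  series:
    - [0,0,0,0]
    - [0,0,0,0]
    - [0,0,0,0]
  grip: 0.5

```text
clock: 19.25
tcp_pos: [0.6255, 0.222, 0.1074]
tool_rot: [0.999, 0.033, -0.009, -0.001]
force: [0.2, 0.6, -0.4]
width: 0.0394
```

```bash
python3 st.py; python3 -c "
from h import *
grab('wrist','e4')"
```

```text
bottom X,Y,z 0.6371827991054695 0.1819185714862911 0.026829479118880076 want .6360 .1818 F [ 0.15842801  0.55710628 -0.40190556] T [ 0.01010821 -0.14071088  0.04149324] tz [-1.78105480e-02  9.43278571e-04 -9.99840935e-01] yaw 0.06665832714418095 19.25
```

View pics/e4.png

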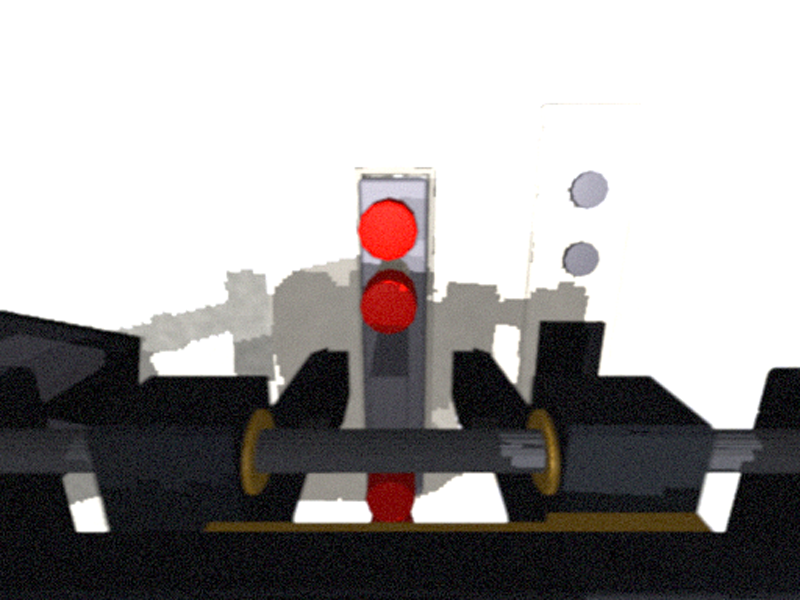

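The rack is released and sitting in the pocket. I'll withdraw upward and check.

Call:
arm_command:
  series:
    - [-0.001,0,-0.015,0]
    - [0,0,-0.025,0]
    - [0,0,-0.04,0]
    - [-0.005,0,-0.04,0]
    - [-0.005,0,-0.02,0]

```text
clock: 19.92
tcp_pos: [0.6162, 0.221, 0.2532]
tool_rot: [0.999, 0.033, -0.01, -0.001]
force: [0.8, 0.4, -0.2]
width: 0.0442
```

Call:
arm_command:
  series:
    - [0,0,0,0]

```text
clock: 20.05
tcp_pos: [0.6169, 0.2214, 0.2558]
tool_rot: [0.999, 0.033, -0.008, -0.001]
force: [0.1, -0.0, -0.9]
width: 0.0435
```

```bash
python3 st.py; python3 -c "
from h import *
grab('wrist','f1');grab('side','f1s');grab('top','f1t')
for n,a in (('f1s',(240,100,345,340)),('f1t',(160,125,380,245))):
    im=np.clip(load(n)['color'][a[1]:a[3],a[0]:a[2],::-1]*1.5,0,255).astype(np.uint8)
    k=min(790/(a[2]-a[0]),590/(a[3]-a[1]));cv2.imwrite(f'pics/{n}z.png',cv2.resize(im,None,fx=k,fy=k,interpolation=cv2.INTER_CUBIC))
"; python3 caps.py f1 .119
```

```text
bottom X,Y,z 0.6287464342279616 0.18187277951769154 0.17519767423073346 want .6360 .1818 F [ 0.08092181 -0.04816886 -0.94686197] T [-0.07628058 -0.1357819  -0.03002897] tz [-0.01555703  0.00180092 -0.99987736] yaw 0.06673318192211591 20.05
[263.4 128. ] [255, 120, 17, 17, 228] [0.6184 0.2788 0.115 ]
[263.2 150.5] [255, 142, 17, 18, 228] [0.6197 0.257  0.115 ]
[263.  215.6] [256, 209, 15, 14, 162] [0.6246 0.1881 0.115 ]
[262.7 234.2] [256, 228, 15, 13, 151] [0.6258 0.1667 0.115 ]
mean [0.6221 0.2227 0.115 ] yaw 0.0674
```

View pics/f1.png

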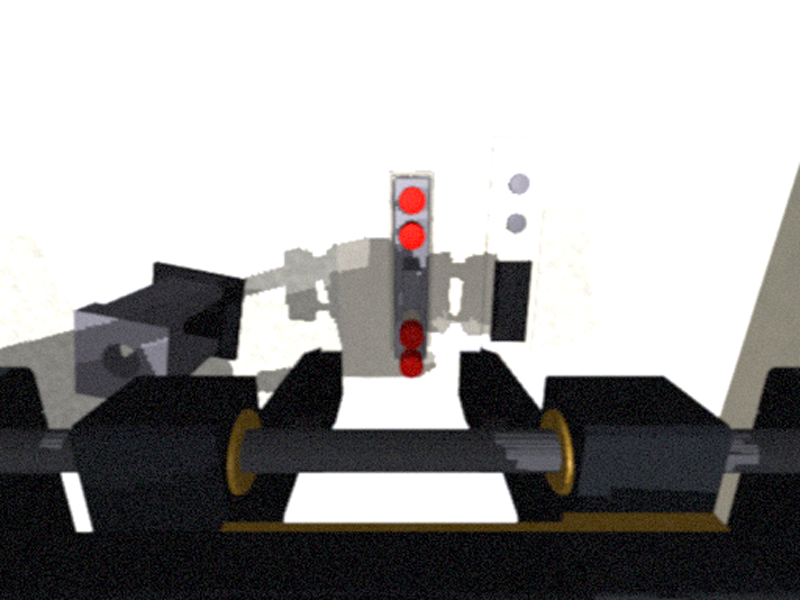

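View pics/f1sz.png

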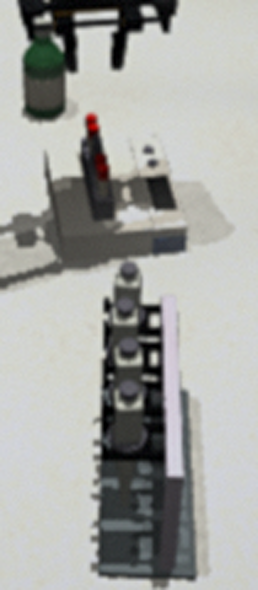

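View pics/f1tz.png

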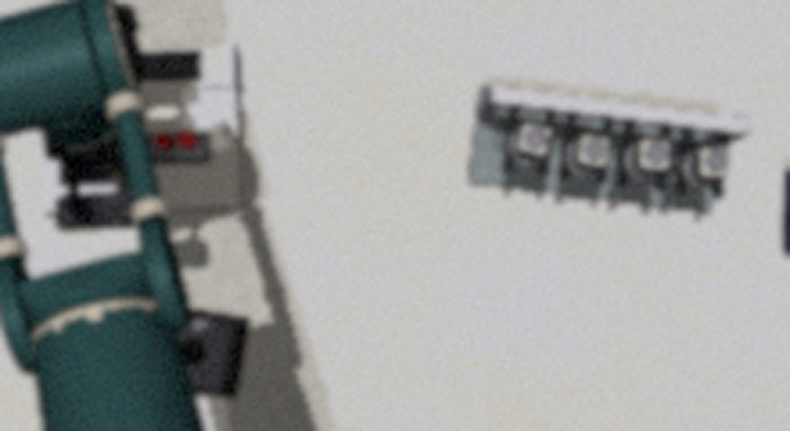

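The four caps are level and aligned with the pocket: centre (0.622, 0.223), yaw 0.067. All four pipettes hang in line and upright, and the arm is clear. Handing in.

```bash
python3 -c "
from cell import bot
print(bot.job_done())"
```

```text
the job is handed in; nothing more can be done
None
```

The pipette is hanging on the free hook and the sample rack is in the loader pocket. I handed the job in at about 20 s of the 61 s allowed; no verdict was reported.

**Last checks**
- **Pipette:** it hangs in line with its neighbours, about 3.5 mm to the front (limit 9 mm) and less than 1 mm off sideways. It looks upright in the final side and top views.
- **Neighbours:** no visible movement; the nearest one measured within about 1 mm of its starting position.
- **Sample rack:** its centre measured (0.622, 0.223), against about (0.623, 0.2215) for the pocket. Its yaw was 0.067 rad, against about 0.066. On touching the floor, its underside measured about 25.4 mm above the bench (the floor is at 25 mm). Readings between moves never passed about 4 N.
- **Bystanders:** I never moved the arm close to the tip box or bottle, but I didn't measure their final positions.

**What didn't fully agree**
- **Tool tilt:** it drifted by up to about 1.7° during the moves and was about 1.2° as the rack went in. I relied on the rack settling level when released and checked that only by eye.
- **Hook seat depth:** my estimates differed by about 3 mm between views, so the pipette's front offset is uncertain by about that much.
- **Hook landing:** the pipette pressed on the hook with about 20 N just before release.

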